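# Lay out a shielded bench for handling a source bottle

## Task

Set up the shielded work place: press the clear shield fully home into the sprung clip along the front of the drip tray, stand the clear acrylic block in the right half of the tray behind the shield and the white buffer bottle in the left half, and lay the timer face up on the bench just in front of the middle of the shield. Only then, last of all, bring the small brown source bottle and stand it in the well of the block. Keep both bottles upright and leave the big bottle and the loose tube where they stand.

Things in the scene. Friction and masses are not known exactly. Their poses are not given: they have to be found in the camera images.
- station: Fixed metal foot, 64 mm deep, 226 wide, with a sprung clip along it and a white drip tray behind. Origin on the bench under mid-slot; +x away from the robot over the tray, +y left. Slot along y at x = 0, floor at z = 10 mm; two dark grey lips 170 mm long, z = 11 to 52, flared to a 24 mm mouth. Tray floor z = 3 mm, x = 38 to 172, y = -109 to 109 mm, lip 9 mm high; end cheeks of the foot 42 mm high.
- jaw_near: Lip of the clip nearer the robot (its twin lies beyond the slot). Same origin and axes as the station when shut; it slides to -x as it yields, up to 8 mm. The straight faces (z = 11 to 34 mm) are 7 mm apart when shut; each yields from 3.5 N, 0.7 N more per mm: the 10 mm shield does not drop in but needs a push of about 6 to 15 N, is then held, and stops hard on the slot floor.
- shield: Loose clear acrylic shield with a dark grey rail on top: 190 mm wide (y), 10 thick (x), 125 high, 0.29 kg, same both ways round. Origin: middle of its bottom edge, z up; lowest 4 mm narrowed to 6. Grip the rail (14 mm thick, 107 to 125 mm up) at its middle from above, across x. Home: bottom edge on the slot floor, 10 mm above the bench, its middle within 10 mm of the clip's.
- shield_rack: Fixed dark grey rack, 104 x 130 mm, where the shield stands in the middle slot at the start (not used otherwise). Origin on the bench below that slot, which runs along y, 13 mm wide, floor 8 mm and wall tops 52 mm above the bench. The shield lifts straight up out of it.
- source_block: Loose clear acrylic block 60 x 60 mm, 40 high, 0.17 kg, with a round well from the top, 46 mm across, 3 mm chamfer, 20 deep (floor 20 mm above its underside). Origin: centre of its underside; x, y along its sides. Its place: centre of the tray's right half, x = 105, y = -54 mm from the station's origin along its axes, give or take 20 mm.
- source_bottle: The source: small brown bottle with a black cap, 38 mm across, 70 tall with the cap, upright, 0.06 kg; straight body up to about 48 mm. Origin: centre of its underside. It goes into the well of the block, last of all, and must not be carried before the shield is home.
- buffer_bottle: Translucent white bottle with a blue cap, 56 mm across, 105 tall with the cap (36 across), 0.16 kg; straight body up to about 75 mm. Origin: centre of its underside. Its place: centre of the tray's left half, x = 105, y = +54 mm from the station's origin along its axes, give or take 20 mm.
- timer: White square timer with a display, lying face up: 66 x 66 mm, 16 high, 0.07 kg. Origin: centre of its underside; x, y along its sides, z up. Its place: on the bench in front of the foot, at x = -95, y = 0 mm from the station's origin along its axes, give or take 30 mm.
- large_bottle: Bystander, leave alone: larger white bottle with a red cap, 62 mm across, 115 tall, loose. Origin: centre of its underside.
- spare_tube: Bystander, leave alone: single clear 50 ml tube standing on its cap at the near left of the bench, 35 mm across, 114 tall, loose and light. Origin: centre of its underside.
Not all that is in view belongs to the job. There is more than one size of the source_block; the one meant has the size given above.

How it is judged:
By the outcome, as a careful person would: the job done as asked, in the order asked, and still so for the second after the job is handed in, with the robot touching nothing.
It also fails if it takes over 128 s, if anything falls off the work surface, if the arm or the gripper's body presses on something with over 40 N, if the wrist force passes 120 N, or if a joint passes its speed limit or range.

## Robot

A 6-joint arm with a two-finger parallel gripper is mounted at the origin on a cart in front of the work surface, level with it; the furniture and walls round the work are solid. World frame = base frame: x ahead of the robot, y to its left, z up, the work surface at z = 0. Lengths are in mm, angles in rad, forces in N, time in s.
With the tool pointing down it reaches from about 275 to 1000 mm from the base axis. Payload 8.4 kg.
Tool frame: the origin (TCP) lies at the very end of the fingers, on their centre line; the grasp point (between the pads) lies 19 mm behind it; z points along the fingers, y is the line along which they close (so a half turn about z gives the same grasp; the last joint's range is limited). The gripper opens to 85 mm and grips with 20 to 120 N. Pads are 22 mm wide; open, the fingers measure 114 mm over their backs; the gripper's body (76 mm by 85 mm) begins 54 mm behind the grasp point. The pads swing forward as they close: fully open they stand 13 mm farther back than shut.
Start: joints at [-1.11, 0.353, 1.633, -0, 1.155, -0.002], TCP at [279.034, -559.257, 231.281] pointing down, gripper open.
Joint ranges: [-2.63, 2.63], [-0.92, 2.1], [0.06, 2.66], [-1.3, 4.44], [0, 2.69], [-3.02, 3.02]. Speed limits (rad/s): [2.22, 2.22, 2.79, 3.14, 3.14, 3.14].

## Interface

Orientations are given as [roll, pitch, yaw] about the fixed x, y, z axes, in that order (R = Rz(yaw) Ry(pitch) Rx(roll)).
In Python, from rig import sensors, grab_frame, camera_params, order gives the robot as it stands. The module is installed in compiled form; this text tells all that it offers.
- The arm moves only by the tool move_arm, never from a script. Its argument "motion" is a list of rows, each a list of 7 numbers: the turn, a rotation vector about the tool's x, y, z in shares of pi rad (1.0 is pi rad), then the shift along the tool's x, y, z in shares of 1000 mm (1.0 is 1000 mm), then the finger opening in m, from 0 to 0.0854. A call has 1 to 8 rows; each row is the pose to reach, as a shift and turn from the pose commanded when the call began, along the tool's axes at that moment; what a row does not reach only later rows make up. A row lasts 1/8 s, in which the tool goes at most 62.5 mm and 10.7 degrees, less where a joint would pass 70% of its speed; a pose out of reach is approached as far as the arm can. No shift or turn number may pass 1 either way. A call with a gripper value outside its range is refused whole. The fingers move at their own pace and stop on an object; "grip_force" is the grip in N (left out, the last holds). Time passes only in rows, so rows that repeat a pose let the fingers close. It gives the time, the measured TCP pose, the force, the opening and the grip force at its end, in the units of the state.
- sensors.sense(): the state, without advancing time (a new reading comes with each control period).
- grab_frame(name): name is "side" or "top"; returns (picture, depth): 400x640x3 uint8, red, green, blue; 400x640 float32, mm along the optical axis (not along the pixel's ray), 0 where there is no reading.
- camera_params(name): a dict with "camera_matrix" (3x3 intrinsics, pixels), "world_from_camera" (4x4, takes a point from camera to world coordinates). Camera axes: x right, y down, z forward; pixel columns grow to the right and rows downward; lengths in mm; the calibration is good to about 2 mm. A picture is of the moment at which its call begins. camera_params takes no time and is no camera call.
- order.sign_off(): hands the job in; it is judged then, once.
The state is a dict: "clock": time; "qpos": joint angles; "qvel": joint speeds; "joint_efforts": joint torques, N m; "eef_pos": TCP position; "tcp_rot": TCP orientation; "contact_force": force on the tool from outside, world axes, zero at the start; "wrist_torque": the same for the moment, N m; "opening": opening from 0.0 (shut) to 1.0 (fully open); "grasp_force": force on a finger pad.
Only numpy, scipy, OpenCV 4.12 (cv2) and the standard library are available. Lean on these libraries where they do the work, as an engineer would, in place of code of your own. Each camera call takes 0.05 s, during which the arm holds its last target. There are 200 camera calls.

## Working session

There is one attempt and no reset: what is moved stays moved. The work goes in short steps, Python scripts to look and compute and a tool call to move; the robot and the scene stay as the last step left them, time stands still between calls to the robot, and variables do not carry over. Pictures are saved under pics/ and viewed, at most 14 in all, crops included, and the job is handed in when it is done.

Besides the shell and the picture viewer there is one more tool, called after "Call:" by a JSON object that holds its "op" and its "data", one argument or row to a line. move_arm: Moves the arm, as the interface text tells. Its arguments: {"type":"object","properties":{"motion":{"type":"array","items":{"type":"array","items":{"type":"number"}}},"grip_force":{"type":"number"}},"required":["motion"]}

```bash
mkdir -p pics
python3 - <<'E'
from rig import sensors, grab_frame, camera_params
import cv2, numpy as np
for n in ("side","top"):
    p,d=grab_frame(n); cv2.imwrite(f"pics/{n}0.png",p[:,:,::-1]); np.savez(f"pics/{n}0.npz",p=p,d=d)
    c=camera_params(n); print(n,np.round(c["camera_matrix"],1).tolist(),np.round(c["world_from_camera"],3).tolist(), (d>0).mean())
print(sensors.sense())
E
```

```text
side [[507.2, 0.0, 316.4], [0.0, 507.2, 208.8], [0.0, 0.0, 1.0]] [[0.984, -0.092, 0.149, 276.551], [-0.175, -0.455, 0.873, -1346.256], [-0.012, -0.886, -0.464, 759.573], [0.0, 0.0, 0.0, 1.0]] 0.9961640625
top [[505.9, 0.0, 322.7], [0.0, 505.9, 198.0], [0.0, 0.0, 1.0]] [[0.011, -0.989, 0.149, 298.69], [-1.0, -0.012, -0.004, 10.731], [0.006, -0.149, -0.989, 1460.885], [0.0, 0.0, 0.0, 1.0]] 0.99637109375
{'clock': 0.1, 'qpos': array([-1.11041544e+00,  3.53558143e-01,  1.63406985e+00,  2.69520881e-05,
        1.15519576e+00, -2.39162021e-03]), 'qvel': array([-0.00012885, -0.00255599, -0.00039716, -0.00125626, -0.00035119,
       -0.00127653]), 'joint_efforts': array([-3.41020705e-04, -6.06359482e+01, -3.42818999e+01, -6.34817911e-05,
        3.89581648e-03, -8.81283654e-06]), 'eef_pos': array([ 278.84009965, -558.86943353,  230.64539431]), 'tcp_rot': array([-3.14036162e+00, -2.75885925e-05,  4.62761595e-01]), 'contact_force': array([ 0.26163912, -0.32921004, -0.71347473]), 'wrist_torque': array([ 0.00816357,  0.00815554, -0.02243618]), 'grasp_force': 0.0, 'opening': 0.9980873799986674}
```

View pics/top0.png

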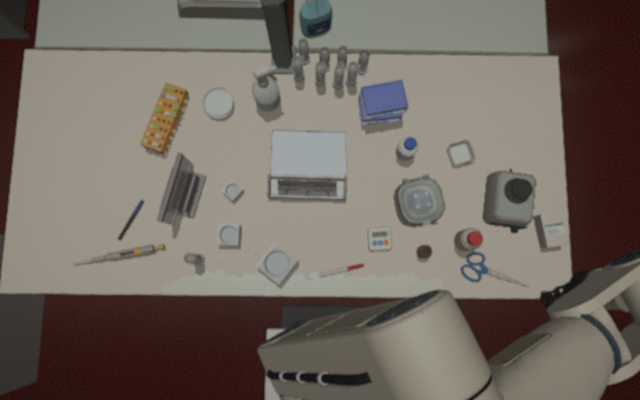

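View pics/side0.png

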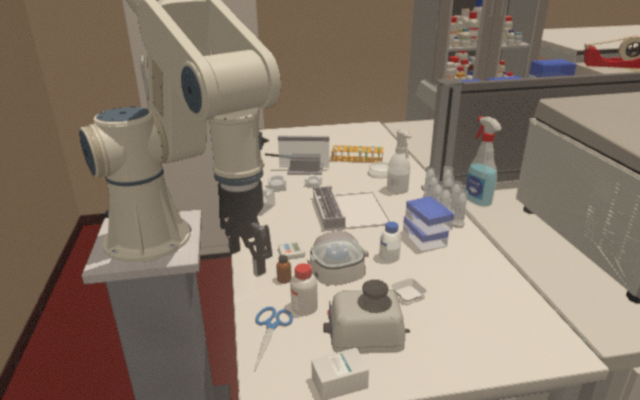

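The top view shows the station at (308,165), the rack with the shield at (183,190) and three blocks at (233,190), (228,235) and (277,264). The timer is at (379,240), the source bottle at (424,251), the buffer bottle at (407,148), the large bottle at (470,240) and the tube at (193,259). The side view shows the same things from the right.

```bash
cat > h.py <<'E'
import cv2, numpy as np
from rig import sensors, grab_frame, camera_params
def load(n,k):
    z=np.load(f"pics/{n}{k}.npz"); return z["p"],z["d"]
def snap(n,k):
    p,d=grab_frame(n); np.savez(f"pics/{n}{k}.npz",p=p,d=d); return p,d
def cloud(n,d):
    c=camera_params(n);K=c["camera_matrix"];T=np.array(c["world_from_camera"])
    v,u=np.mgrid[0:400,0:640]
    P=np.stack([(u-K[0][2])/K[0][0]*d,(v-K[1][2])/K[1][1]*d,d],-1)
    return P@T[:3,:3].T+T[:3,3]
def ray(n,u,v,z):
    c=camera_params(n);K=c["camera_matrix"];T=np.array(c["world_from_camera"])
    r=T[:3,:3]@np.array([(u-K[0][2])/K[0][0],(v-K[1][2])/K[1][1],1.]);o=T[:3,3]
    return o+r*(z-o[2])/r[2]
def pix(n,P):
    c=camera_params(n);K=np.array(c["camera_matrix"]);T=np.linalg.inv(c["world_from_camera"])
    q=K@(T[:3,:3]@np.array(P,float)+T[:3,3]); return q[:2]/q[2]
def blobs(n,mask,C,amin=8):
    k,l,s,c=cv2.connectedComponentsWithStats(mask.astype(np.uint8))
    for i in range(1,k):
        if s[i,4]>=amin:
            m=l==i; r=cv2.minAreaRect(np.argwhere(m)[:,::-1].astype(np.float32))
            print(n,"px",c[i].round(1),"area",s[i,4],"xyz med",np.median(C[m],0).round(1),"z95",np.percentile(C[m][:,2],95).round(1),"rect",np.round(r[1],1),round(r[2],1))
E
python3 - <<'E'
from h import *
for n in("top","side"):
    p,d=load(n,0);C=cloud(n,d)
    h=cv2.cvtColor(p,cv2.COLOR_RGB2HSV);H,S,V=[h[...,i].astype(int) for i in range(3)]
    on=(C[...,0]>200)&(C[...,0]<1000)&(abs(C[...,1])<900)&(C[...,2]>-15)&(C[...,2]<200)
    print("blue cap");blobs(n,on&(H>105)&(H<130)&(S>110),C)
    print("red");blobs(n,on&((H<6)|(H>172))&(S>120),C)
    print("brown");blobs(n,on&(H<20)&(V<110)&(S>60),C)
p,d=load("top",0);C=cloud("top",d)
np.set_printoptions(suppress=True)
print("bench z",np.median(C[120:260,340:360,2]), np.median(C[220:260,320:360,2]))
cv2.imwrite("pics/c1.png",cv2.resize(p[120:285,150:350,::-1],(800,660*600//660),interpolation=cv2.INTER_CUBIC)[:600])
hz=np.clip(C[120:285,150:350,2]+20,0,170)/170*255
cv2.imwrite("pics/c2.png",cv2.applyColorMap(cv2.resize(hz.astype(np.uint8),(800,600),interpolation=cv2.INTER_NEAREST),cv2.COLORMAP_JET))
# height-based objects
m=(C[...,2]>8)&(C[...,2]<180)&(C[...,0]>180)&(C[...,0]<560)&(C[...,1]<500)&(C[...,1]>-500); m[:, :140]=0
blobs("top",m,C,30)
E
```

```text
blue cap
top px [410.  143.2] area 85 xyz med [ 659.5 -233.7  104.3] z95 108.4 rect [9.2 9.9] 45.0
red
top px [474.7 237.9] area 148 xyz med [ 399.1 -400.5  114.7] z95 118.5 rect [12. 13.] 90.0
top px [354.9 266.5] area 28 xyz med [322.  -88.4  12.6] z95 18.4 rect [ 1.9 13.6] 76.0
brown
top px [185.4  95.4] area 29 xyz med [ 8.258e+02  4.198e+02 -1.000e-01] z95 23.8 rect [8. 4.] 90.0
top px [182.  104.7] area 21 xyz med [796.3 429.9   1.3] z95 4.5 rect [4.  7.2] 26.6
top px [176.5 119.4] area 84 xyz med [749.7 442.9   1.5] z95 8.7 rect [ 4.8 20. ] 20.6
top px [163.  144.6] area 104 xyz med [665.5 473.1   3.6] z95 40.3 rect [15.3 30.8] 56.3
top px [497.5 224.7] area 10 xyz med [ 441.2 -484.2   51.9] z95 59.1 rect [6. 1.] 0.0
top px [470.  240.4] area 28 xyz med [ 391.2 -386.3  111.5] z95 117.4 rect [14.4  5.8] 56.3
top px [423.1 251.5] area 101 xyz med [ 363.  -273.    53.2] z95 70.8 rect [12. 12.] 90.0
blue cap
red
side px [302.8 270.7] area 201 xyz med [ 403.1 -415.   113.3] z95 116.4 rect [14. 15.] 90.0
brown
side px [283.6 260.7] area 18 xyz med [ 373.5 -292.1   62.6] z95 70.7 rec
[... 806 characters left out ...]
.7] area 540 xyz med [ 396.2 -389.4   86.5] z95 117.7 rect [23. 28.] 90.0
top px [276.3 263.4] area 954 xyz med [327.9 132.4  50.4] z95 59.3 rect [31.1 30.6] 38.7
top px [154.3 248.6] area 100 xyz med [366.9 484.5  19. ] z95 33.3 rect [ 8. 18.] 90.0
top px [423.7 251.4] area 179 xyz med [ 365.2 -275.4   53.5] z95 72.6 rect [13. 15.] 90.0
top px [193.4 259. ] area 219 xyz med [335.6 351.3  93.4] z95 113.2 rect [21.1 11.5] 6.3
top px [477.1 265.7] area 137 xyz med [ 327.5 -440.7   10.3] z95 14.4 rect [27.7 15. ] 33.7
top px [342.2 269.9] area 141 xyz med [312.  -57.4  12.2] z95 16.9 rect [ 4.1 44.9] 76.0
top px [471.5 278.4] area 49 xyz med [ 290.4 -420.2   10.5] z95 13.7 rect [21.5  7.2] 13.2
```

View pics/c1.png

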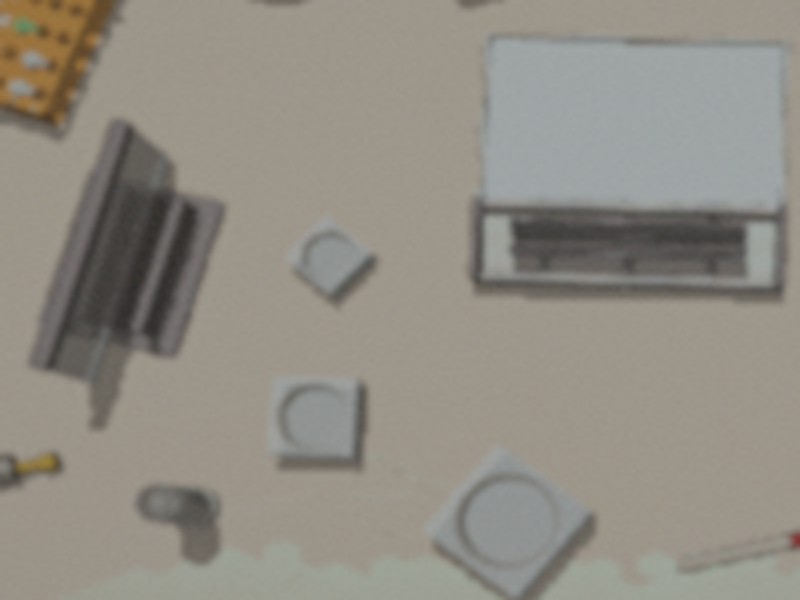

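View pics/c2.png

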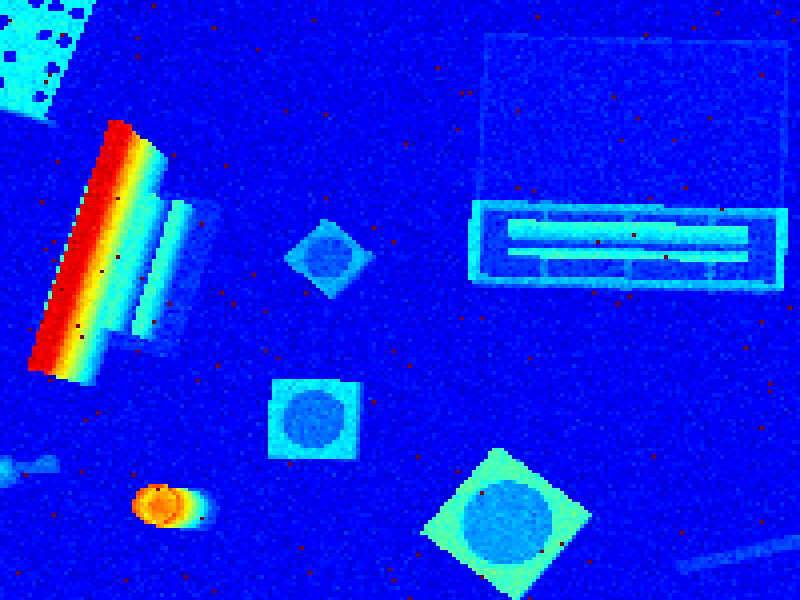

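The crop shows the shield leaning away in perspective on the rack at upper left. The 60 mm block is the middle one, with its centre at crop (316,420). The station is square to the picture within about 1°. In the height map the same shapes are clean, with the clip lips at about crop y 228 and 256. Next I fit the exact poses, cross-checking with the side view.

Run:
```python
from h import *
p,d=load("top",0);C=cloud("top",d);q,e=load("side",0);D=cloud("side",e)
def pts(C,x,y,z): 
    m=(C[...,0]>x[0])&(C[...,0]<x[1])&(C[...,1]>y[0])&(C[...,1]<y[1])&(C[...,2]>z[0])&(C[...,2]<z[1]); return C[m],m
def rect(P): 
    r=cv2.minAreaRect(P[:,:2].astype(np.float32)); return np.round(r[0],1),np.round(r[1],1),round(r[2],1)
for n,c in(("top",C),("side",D)):
    def show(l,*a):
        P,m=pts(c,*a)
        if len(P)>4: print(n,l,len(P),"mean",P.mean(0).round(1),"zmed",np.median(P[:,2]).round(1),"rect",*rect(P))
    show("rail",(380,640),(330,480),(118,145))
    show("block",(360,450),(225,320),(30,50))
    show("timer",(350,450),(-210,-110),(11,25))
    show("srccap",(330,400),(-320,-240),(64,78))
    show("bufcap",(620,720),(-280,-190),(97,115))
    show("lips",(490,600),(-60,140),(44,60))
    show("foot",(480,620),(-90,180),(34,60))
    show("foot+",(480,620),(-90,180),(25,60))
    show("tray lip",(480,800),(-90,180),(5.5,60))
    show("bigbot",(350,450),(-440,-350),(107,125))
    show("tube",(290,380),(300,380),(100,125))
# raycast of block top contour at z=40 and timer/tray by colour
for n in("top","side"):
    r=[ray(n,*u,105) for u in [(410.0,143.2)]] if n=="top" else []
    print(r)
P,m=pts(C,(380,640),(330,480),(122,145)); l=cv2.fitLine(P[:,:2].astype(np.float32),cv2.DIST_HUBER,0,.01,.01).ravel();print("rail line",l, np.degrees(np.arctan2(l[1],l[0])))
# lips profile: height vs x at slices of y
for y0 in(-10,30,90):
    P,_=pts(C,(480,620),(y0-10,y0+30),(-5,70)); b=np.round(P[:,0]/3).astype(int)
    print(y0,[(int(k*3),int(np.median(P[b==k,2]))) for k in np.unique(b)])
```

```text
top rail 466 mean [523.6 413.2 130.8] zmed 131.7 rect [525.3 414.1] [ 16.3 191.7] 76.0
top block 279 mean [406.6 271.1  39.2] zmed 39.2 rect [406.9 271.3] [59.9 61.9] 0.1
top timer 501 mean [ 401.1 -157.6   17. ] zmed 16.9 rect [ 400.9 -157.4] [65.9 66.1] 4.7
top srccap 57 mean [ 365.3 -280.5   69.8] zmed 69.8 rect [ 365.3 -279.9] [21.8 21. ] 2.3
top bufcap 133 mean [ 658.9 -233.9  103.6] zmed 103.6 rect [ 658.6 -233.9] [33.6 35.2] 51.5
top lips 257 mean [548.1  47.2  49. ] zmed 48.7 rect [543.   38.7] [ 61.4 193.1] 0.2
top foot 639 mean [547.6  51.1  43. ] zmed 42.2 rect [545.6  52.1] [226.2  64.3] 89.5
top foot+ 947 mean [547.5  52.3  38.9] zmed 38.1 rect [545.9  52. ] [227.3  67.6] 88.2
top tray lip 2870 mean [591.   53.2  20.3] zmed 12.2 rect [640.4  45.5] [318.3 268.5] 0.1
top bigbot 174 mean [ 399.2 -401.2  114.7] zmed 114.5 rect [ 399.6 -402.2] [37.6 38.5] 37.6
top tube 84 mean [337.3 358.  107.2] zmed 106.6 rect [337.2 357.7] [29.  28.6] 57.7
side rail 261 mean [530.4 408.6 127.5] zmed 127.8 rect [531.7 408.4] [ 32.4 190.1] 73.3
side block 146 mean [412.9 265.5  37.8] zmed 38
[... 1658 characters left out ...]
8, 49), (561, 50), (567, 26), (570, 11), (573, 25), (576, 34), (579, 32), (582, 6), (585, 4), (588, 3), (591, 4), (594, 1), (597, 3), (600, 2), (603, 3), (606, 3), (609, 2), (612, 1), (615, 3), (618, 1), (621, 3)]
90 [(480, 0), (483, 0), (486, 0), (489, 0), (492, 0), (495, 0), (498, -2), (501, 0), (504, 0), (507, -1), (510, 0), (513, 0), (516, 18), (519, 33), (522, 27), (525, 11), (528, 11), (531, 10), (534, 24), (537, 35), (540, 42), (543, 34), (549, 10), (552, 30), (555, 41), (558, 48), (561, 49), (567, 21), (570, 11), (573, 17), (576, 31), (579, 29), (582, 25), (585, 6), (588, 5), (591, 2), (594, 3), (597, 1), (600, 2), (603, 2), (606, 3), (609, 5), (612, 3), (615, 5), (618, 1), (621, 0)]
```

The poses agree between the views to within about 6 mm. For the shield the rail is at about (527,412), top z 132, running at -13.8°. The slot is at about (547,52) with a yaw of about -1°. First move: go over the rail.

Units first: turns go in shares of pi rad. So -2.437 rad is -0.7757.

Call:
{"op": "move_arm", "data": {
  "motion": [
    [0,0,-0.7757,0.655,-0.758,0.011,0.06],
    [0,0,-0.7757,0.655,-0.758,0.011,0.06],
    [0,0,-0.7757,0.655,-0.758,0.011,0.06],
    [0,0,-0.7757,0.655,-0.758,0.011,0.06],
    [0,0,-0.7757,0.655,-0.758,0.011,0.06],
    [0,0,-0.7757,0.655,-0.758,0.011,0.06],
    [0,0,-0.7757,0.655,-0.758,0.011,0.06],
    [0,0,-0.7757,0.655,-0.758,0.011,0.06]
  ]
}}

```text
clock: 1.1
eef_pos: [402.7, -72.9, 225.9]
tcp_rot: [3.141, 0.0, 1.969]
contact_force: [1.0, -1.1, -1.6]
opening: 0.703
grasp_force: 0.0
```

```bash
cat > g.py <<'E'
import sys
from h import *
from scipy.spatial.transform import Rotation as Ro
def rel(x,y,z,yaw):
    s=sensors.sense(); R=Ro.from_euler("xyz",s["tcp_rot"]); G=Ro.from_euler("xyz",[np.pi,0,yaw])
    print("t",round(s["clock"],2),"pos",s["eef_pos"].round(1),"rot",s["tcp_rot"].round(3),"F",s["contact_force"].round(1),"op",round(s["opening"]*85.4,1),"gf",round(s["grasp_force"],1))
    print("turn",(R.inv()*G).as_rotvec().round(3),"shift",(R.inv().apply(np.array([x,y,z])-s["eef_pos"])/1000).round(4))
if __name__=="__main__": rel(*map(float,sys.argv[1:]))
E
python3 g.py 527 412 180 2.90
```

```text
t 1.1 pos [402.7 -72.9 225.9] rot [3.141 0.    1.969] F [ 1.  -1.1 -1.6] op 60.0 gf 0.0
turn [ 0.     0.    -0.931] shift [0.3989 0.3024 0.0459]
```

In the tool's units: -0.931 rad is -0.2963.

Call:
{"op": "move_arm", "data": {
  "motion": [
    [0,0,-0.2963,0.399,0.302,0.046,0.06],
    [0,0,-0.2963,0.399,0.302,0.046,0.06],
    [0,0,-0.2963,0.399,0.302,0.046,0.06],
    [0,0,-0.2963,0.399,0.302,0.046,0.06],
    [0,0,-0.2963,0.399,0.302,0.046,0.06],
    [0,0,-0.2963,0.399,0.302,0.046,0.06],
    [0,0,-0.2963,0.399,0.302,0.046,0.06],
    [0,0,-0.2963,0.399,0.302,0.046,0.06]
  ]
}}

```text
clock: 2.1
eef_pos: [528.7, 408.8, 179.4]
tcp_rot: [-3.141, -0.0, 2.894]
contact_force: [0.7, 0.5, 0.9]
opening: 0.704
grasp_force: 0.0
```

Call:
{"op": "move_arm", "data": {
  "motion": [
    [0,0,0,0,0,0,0.06],
    [0,0,0,0,0,0,0.06]
  ]
}}

```text
clock: 2.35
eef_pos: [528.0, 406.4, 179.2]
tcp_rot: [-3.14, -0.001, 2.894]
contact_force: [0.7, -0.0, 0.4]
opening: 0.7
grasp_force: 0.0
```

```bash
python3 g.py 527 412 106 2.90
```

```text
t 2.35 pos [528.  406.4 179.2] rot [-3.140e+00 -1.000e-03  2.894e+00] F [ 0.7 -0.   0.4] op 59.7 gf 0.0
turn [-0.002 -0.001 -0.006] shift [0.0023 0.0053 0.0732]
```

In the tool's units: -0.006 rad is -0.0019.

Call:
{"op": "move_arm", "data": {
  "motion": [
    [0,0,-0.0019,0.002,0.005,0.02,0.06],
    [0,0,-0.0019,0.002,0.005,0.05,0.06],
    [0,0,-0.0019,0.002,0.005,0.073,0.06],
    [0,0,-0.0019,0.002,0.005,0.073,0.06]
  ]
}}

```text
clock: 2.85
eef_pos: [526.5, 410.2, 104.4]
tcp_rot: [-3.138, -0.003, 2.899]
contact_force: [-0.6, -0.5, 0.1]
opening: 0.703
grasp_force: 0.0
```

Call:
{"op": "move_arm", "data": {
  "motion": [
    [0,0,0,0,0,0,0.025],
    [0,0,0,0,0,0,0.025],
    [0,0,0,0,0,0,0.012],
    [0,0,0,0,0,0,0.005],
    [0,0,0,0,0,0,0.005],
    [0,0,0,0,0,0,0.005]
  ],
  "grip_force": 80
}}

```text
clock: 3.6
eef_pos: [528.6, 412.8, 108.3]
tcp_rot: [3.14, 0.001, 2.9]
contact_force: [-0.6, -0.7, 6.9]
opening: 0.147
grasp_force: 78.7
```

```bash
python3 g.py 527 412 216 2.90
```

```text
t 3.6 pos [528.6 412.8 108.3] rot [3.14e+00 1.00e-03 2.90e+00] F [-0.6 -0.7  6.9] op 12.6 gf 78.7
turn [ 0.002  0.001 -0.   ] shift [ 0.0013 -0.001  -0.1077]
```

Call:
{"op": "move_arm", "data": {
  "motion": [
    [0,0,0,0,0,-0.015,0.005],
    [0,0,0,0,0,-0.04,0.005],
    [0,0,0,0,0,-0.075,0.005],
    [0,0,0,0,0,-0.1,0.005],
    [0,0,0,0,0,-0.11,0.005],
    [0,0,0,0,0,-0.11,0.005]
  ]
}}

```text
clock: 4.35
eef_pos: [527.9, 412.1, 217.4]
tcp_rot: [3.141, 0.0, 2.9]
contact_force: [-0.3, -0.3, -3.7]
opening: 0.146
grasp_force: 78.7
```

```bash
python3 g.py 547 54 225 1.553
python3 - <<'E'
from h import *
p,d=snap("side",1);cv2.imwrite("pics/side1.png",p[:,:,::-1])
E
```

```text
t 4.35 pos [527.9 412.1 217.4] rot [3.141 0.    2.9  ] F [-0.3 -0.3 -3.7] op 12.4 gf 78.7
turn [0.    0.    1.347] shift [-0.1043 -0.3432 -0.0077]
```

View pics/side1.png

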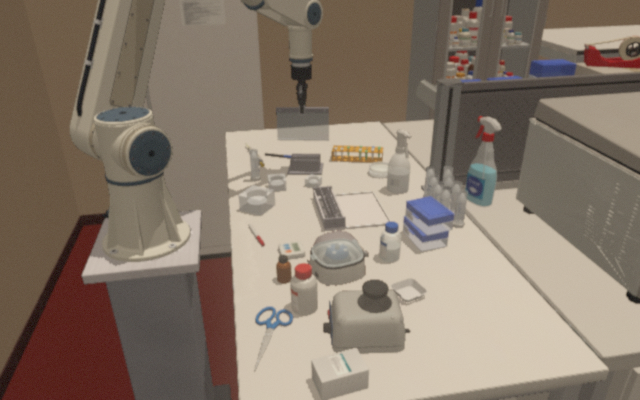

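The shield hangs from the gripper at (303,122), clear of the rack.

In the tool's units: 1.3 rad is 0.4138.

Call:
{"op": "move_arm", "data": {
  "motion": [
    [0,0,0.0477,-0.008,-0.03,-0.003,0.005],
    [0,0,0.1019,-0.02,-0.075,-0.006,0.005],
    [0,0,0.1592,-0.035,-0.125,-0.008,0.005],
    [0,0,0.2165,-0.053,-0.175,-0.008,0.005],
    [0,0,0.2737,-0.07,-0.225,-0.008,0.005],
    [0,0,0.331,-0.083,-0.27,-0.008,0.005],
    [0,0,0.382,-0.095,-0.31,-0.008,0.005],
    [0,0,0.4138,-0.1,-0.33,-0.008,0.005]
  ]
}}

```text
clock: 5.4
eef_pos: [545.1, 65.6, 223.6]
tcp_rot: [-3.139, 0.001, 1.594]
contact_force: [0.5, -0.6, -3.6]
opening: 0.147
grasp_force: 78.7
```

In the tool's units: 0.047 rad is 0.015.

Call:
{"op": "move_arm", "data": {
  "motion": [
    [0,0,0.015,-0.0145,-0.003,0,0.005],
    [0,0,0.015,-0.0145,-0.003,0,0.005],
    [0,0,0.015,-0.0145,-0.003,0,0.005],
    [0,0,0.015,-0.0145,-0.003,0,0.005]
  ]
}}

```text
clock: 5.9
eef_pos: [543.4, 54.1, 224.9]
tcp_rot: [-3.141, -0.0, 1.555]
contact_force: [0.3, 0.9, -3.4]
opening: 0.144
grasp_force: 78.8
```

```bash
python3 g.py 547 54 225 1.553
python3 - <<'E'
from h import *
s=sensors.sense()["eef_pos"]
for n,b in(("top",0),("side",0)):
    p,d=snap(n,2); C=cloud(n,d)
    m=(abs(C[...,2]-s[2]-15)<22)&(abs(C[...,0]-s[0])<40)&(abs(C[...,1]-s[1])<130)
    P=C[m]; 
    for lo,hi in((-110,-50),(50,110)):
        Q=P[(P[:,1]-s[1]>lo)&(P[:,1]-s[1]<hi)]; print(n,len(Q),np.percentile(Q[:,0],[5,50,95]).round(1),"y",Q[:,1].min().round(1),Q[:,1].max().round(1),"z",np.percentile(Q[:,2],[5,50,95]).round(1))
p,d=load("top",2);cv2.imwrite("pics/c3.png",cv2.resize(p[110:240,230:390,::-1],(800,600),interpolation=cv2.INTER_CUBIC))
E
```

```text
t 5.9 pos [543.4  54.1 224.9] rot [-3.141 -0.     1.555] F [ 0.3  0.9 -3.4] op 12.3 gf 78.8
turn [-0.    -0.     0.002] shift [-0.0001  0.0036 -0.0001]
top 44 [531.5 537.  544.3] y -40.9 3.5 z [235.4 248.  251.2]
top 42 [534.  539.5 547.3] y 105.5 119.0 z [236.4 249.2 253.3]
side 94 [537.3 541.5 549.5] y -46.6 2.5 z [221.  241.5 251.3]
side 1 [553. 553. 553.] y 111.2 111.2 z [247.7 247.7 247.7]
```

View pics/c3.png

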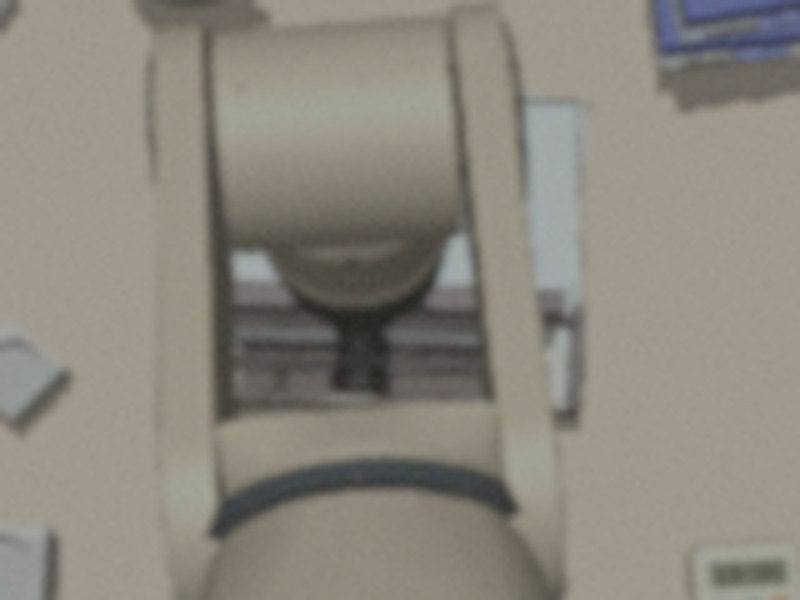

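The shield hangs over the clip, partly hidden by the wrist; its rail crosses crop (240–560, 300). Against the known TCP, the top view reads about 4 mm low in x and the side view about 5 mm low in y. So I take x from the side view and y from the top view, which puts the slot at about (550.5,52).

Call:
{"op": "move_arm", "data": {
  "motion": [
    [0,0,0,-0.002,0.004,0.02,0.005],
    [0,0,0,-0.002,0.007,0.045,0.005],
    [0,0,0,-0.002,0.007,0.06,0.005],
    [0,0,0,-0.002,0.007,0.067,0.005],
    [0,0,0,-0.002,0.007,0.067,0.005]
  ]
}}

```text
clock: 6.62
eef_pos: [550.3, 51.3, 157.9]
tcp_rot: [-3.141, 0.0, 1.553]
contact_force: [0.3, -0.1, -3.2]
opening: 0.144
grasp_force: 78.7
```

```bash
python3 g.py 550.5 52.5 150 1.553
python3 - <<'E'
from h import *
p,d=snap("side",3);cv2.imwrite("pics/c4.png",cv2.resize(p[110:240,250:410,::-1],(800,600),interpolation=cv2.INTER_CUBIC))
E
```

```text
t 6.62 pos [550.3  51.3 157.9] rot [-3.141  0.     1.553] F [ 0.3 -0.1 -3.2] op 12.3 gf 78.7
turn [-0.  0.  0.] shift [0.0012 0.0002 0.0079]
```

View pics/c4.png

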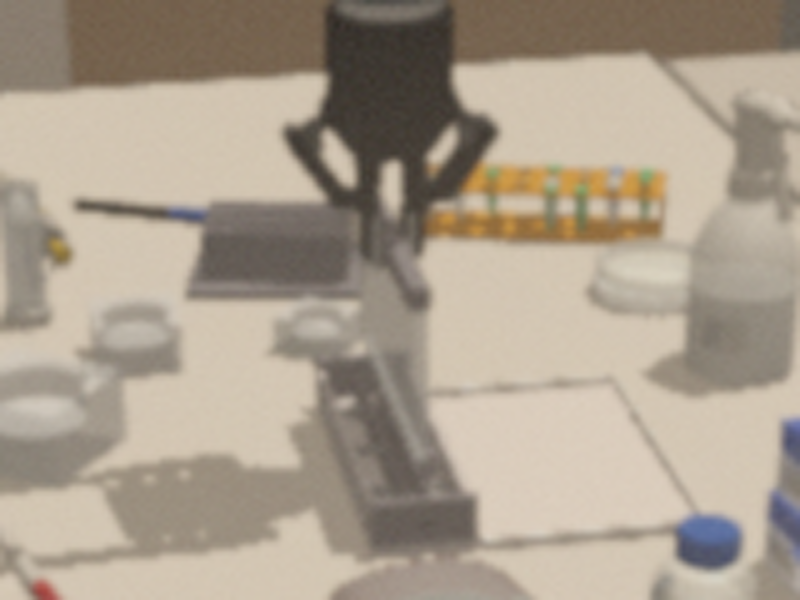

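The shield stands just above the clip, its near end at crop (400–430, 290–430). I check its alignment with the lips in this same view.

Run:
```python
from h import *
for k in(0,3):
    p,d=load("side",k);C=cloud("side",d)
    for y in range(-50,10,10):
        m=(abs(C[...,1]-y)<5)&(C[...,0]>500)&(C[...,0]<610)&(C[...,2]>5)&(C[...,2]<200)
        P=C[m]; z=np.round(P[:,2]/10)*10
        print(k,y,[(int(a),int(P[z==a,0].min()),int(P[z==a,0].max()),int((z==a).sum())) for a in np.unique(z)])
for P in [(550.5,-43,58),(550.5,-43,158),(550.5,-33,48),(518,-61,42),(582,-61,42),(541,-33,52),(560,-33,52)]:
    u=pix("side",P);print(P,((u-[250,110])*[5,600/130]).round())
```

```text
0 -50 [(10, 588, 608, 3), (20, 518, 556, 2), (30, 518, 518, 1), (40, 523, 523, 1)]
0 -40 [(10, 519, 606, 5), (20, 520, 520, 2), (30, 520, 578, 5), (40, 556, 581, 3), (50, 539, 539, 1)]
0 -30 [(10, 597, 597, 1), (20, 519, 519, 1), (30, 520, 582, 11), (40, 524, 581, 12), (50, 537, 564, 9)]
0 -20 [(10, 520, 598, 3), (20, 518, 579, 7), (30, 519, 579, 13), (40, 521, 582, 8), (50, 538, 566, 7)]
0 -10 [(10, 519, 598, 3), (20, 518, 578, 14), (30, 518, 582, 9), (40, 546, 562, 5), (50, 538, 563, 5)]
0 0 [(10, 520, 609, 12), (20, 536, 554, 4), (30, 520, 583, 13), (40, 520, 558, 7), (50, 539, 565, 5)]
3 -50 [(10, 517, 606, 5), (20, 517, 520, 5), (30, 520, 568, 3), (40, 574, 578, 2), (60, 552, 552, 1), (70, 546, 551, 3), (80, 545, 555, 6), (90, 548, 554, 3), (100, 554, 554, 1), (110, 548, 554, 7), (120, 545, 554, 7), (130, 548, 554, 4), (140, 545, 551, 8), (150, 548, 554, 4), (160, 548, 554, 2), (180, 548, 551, 5), (190, 545, 545, 1)]
3 -40 [(10, 519, 603, 4), (20, 520, 520, 1), (30, 519, 556, 5), (40, 522, 556, 5), (50, 541, 541, 1), (60, 549, 555, 3), (70, 546, 556, 9), (80, 546, 555, 7), (90, 
[... 954 characters left out ...]
47, 3), (80, 547, 547, 3), (90, 547, 548, 3), (100, 547, 547, 1), (110, 546, 548, 4), (120, 546, 547, 2), (130, 547, 547, 3), (140, 546, 546, 2), (150, 547, 548, 3), (160, 547, 547, 1), (170, 543, 543, 1), (180, 544, 555, 8), (190, 550, 556, 2)]
3 0 [(10, 520, 600, 8), (20, 521, 579, 5), (30, 520, 581, 7), (40, 546, 555, 2), (50, 540, 543, 2), (80, 548, 548, 1), (100, 546, 546, 1), (140, 546, 546, 1), (150, 546, 546, 1), (160, 546, 546, 2), (170, 545, 546, 2), (180, 545, 553, 3), (190, 549, 549, 1)]
(550.5, -43, 58) [417. 461.]
(550.5, -43, 158) [417. 319.]
(550.5, -33, 48) [413. 468.]
(518, -61, 42) [369. 501.]
(582, -61, 42) [475. 492.]
(541, -33, 52) [397. 464.]
(560, -33, 52) [429. 461.]
```

Aligned within 1 mm: the shield's middle is at 550.5 and the clip's at 551. Lower and press.

Call:
{"op": "move_arm", "data": {
  "motion": [
    [0,0,0,0.001,0,0.008,0.005],
    [0,0,0,0.001,0,0.016,0.005],
    [0,0,0,0.001,0,0.022,0.005],
    [0,0,0,0.001,0,0.027,0.005],
    [0,0,0,0.001,0,0.031,0.005],
    [0,0,0,0.001,0,0.031,0.005]
  ],
  "grip_force": 110
}}

```text
clock: 7.42
eef_pos: [550.3, 52.2, 126.8]
tcp_rot: [-3.141, -0.0, 1.553]
contact_force: [-1.2, -0.1, -3.0]
opening: 0.134
grasp_force: 110.4
```

Call:
{"op": "move_arm", "data": {
  "motion": [
    [0,0,0,0,0,0.003,0.005],
    [0,0,0,0,0,0.006,0.005],
    [0,0,0,0,0,0.009,0.005],
    [0,0,0,0,0,0.011,0.005],
    [0,0,0,0,0,0.013,0.005],
    [0,0,0,0,0,0.013,0.005]
  ]
}}

```text
clock: 8.18
eef_pos: [550.2, 52.2, 113.7]
tcp_rot: [-3.141, 0.0, 1.553]
contact_force: [-0.5, 0.9, -2.4]
opening: 0.14
grasp_force: 110.5
```

Run:
```python
from h import *
p,d=snap("side",4);C=cloud("side",d)
m=(abs(C[...,1]+20)<35)&(C[...,0]>540)&(C[...,0]<560)&(C[...,2]>60)&(C[...,2]<200)
b=np.round(C[m][:,2]/4)*4
print("z hist",dict(zip(*np.unique(b,return_counts=True))))
for z0 in(40,50):
  m=(abs(C[...,1]-10)<45)&(C[...,0]>500)&(C[...,0]<610)&(abs(C[...,2]-z0)<5);print(z0,np.sort(C[m][:,0]).round())
cv2.imwrite("pics/c5.png",cv2.resize(p[110:240,250:410,::-1],(800,600),interpolation=cv2.INTER_CUBIC))
```

```text
z hist {np.float64(60.0): np.int64(5), np.float64(64.0): np.int64(7), np.float64(68.0): np.int64(8), np.float64(72.0): np.int64(7), np.float64(76.0): np.int64(11), np.float64(80.0): np.int64(8), np.float64(84.0): np.int64(10), np.float64(88.0): np.int64(7), np.float64(92.0): np.int64(10), np.float64(96.0): np.int64(8), np.float64(100.0): np.int64(8), np.float64(104.0): np.int64(8), np.float64(108.0): np.int64(8), np.float64(112.0): np.int64(8), np.float64(116.0): np.int64(11), np.float64(120.0): np.int64(4), np.float64(124.0): np.int64(8), np.float64(128.0): np.int64(8), np.float64(132.0): np.int64(12), np.float64(136.0): np.int64(18), np.float64(140.0): np.int64(27)}
40 [520. 522. 522. 524. 525. 525. 539. 541. 542. 542. 543. 543. 544. 544.
 544. 544. 545. 546. 546. 547. 547. 547. 547. 548. 548. 548. 548. 548.
 548. 549. 551. 561. 561. 563. 579. 579. 580. 581. 581. 581. 582. 583.]
50 [537. 537. 537. 537. 538. 538. 538. 538. 539. 539. 539. 539. 540. 540.
 541. 542. 546. 547. 547. 547. 547. 547. 547. 547. 547. 548. 548. 548.
 548. 548. 562. 563. 564. 564. 565. 565. 565. 567. 567. 567. 568.]
```

View pics/c5.png

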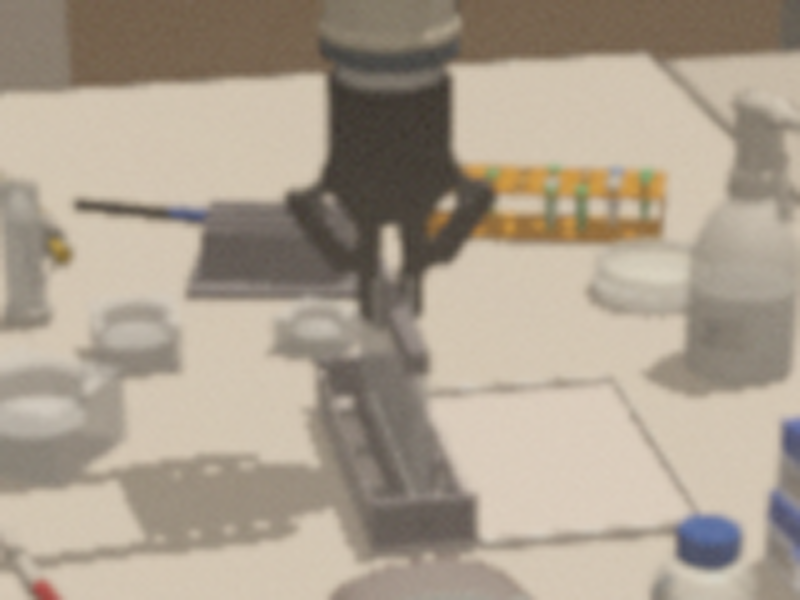

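The rail's near end is now at crop (410,350), with rail top z about 140, so the shield is in the lips with some 4–5 mm to go.

Call:
{"op": "move_arm", "data": {
  "motion": [
    [0,0,0,0,0,0.002,0.005],
    [0,0,0,0,0,0.004,0.005],
    [0,0,0,0,0,0.004,0.005]
  ]
}}

```text
clock: 8.6
eef_pos: [550.7, 52.2, 110.4]
tcp_rot: [3.141, -0.0, 1.553]
contact_force: [-0.2, -0.1, 4.1]
opening: 0.14
grasp_force: 111.5
```

Call:
{"op": "move_arm", "data": {
  "motion": [
    [0,0,0,0,0,0.001,0.005],
    [0,0,0,0,0,0.001,0.005]
  ]
}}

```text
clock: 8.85
eef_pos: [551.1, 52.2, 110.4]
tcp_rot: [3.14, -0.0, 1.553]
contact_force: [-2.5, -0.0, 14.5]
opening: 0.138
grasp_force: 113.1
```

Call:
{"op": "move_arm", "data": {
  "motion": [
    [0,0,0,0,0,0.001,0.005],
    [0,0,0,0,0,0.002,0.005],
    [0,0,0,0,0,0.002,0.005]
  ]
}}

```text
clock: 9.22
eef_pos: [552.0, 52.3, 110.3]
tcp_rot: [3.138, -0.0, 1.553]
contact_force: [-7.3, -0.9, 32.9]
opening: 0.138
grasp_force: 115.9
```

Run:
```python
from h import *
p,d=snap("side",5);C=cloud("side",d)
m=(abs(C[...,1]+20)<35)&(C[...,0]>540)&(C[...,0]<560)&(C[...,2]>100)&(C[...,2]<160)
print(np.sort(C[m][:,2])[-25:].round(1))
```

```text
[135.  135.1 135.2 135.2 135.3 135.4 135.6 135.6 135.6 135.8 135.8 136.
 136.1 136.1 136.1 136.3 136.5 136.9 136.9 137.  137.1 137.5 137.7 137.7
 137.8]
```

Hard stop at 33 N with the rail top at about 136 mm: the shield is home. Release and go to the 60 mm block.

Call:
{"op": "move_arm", "data": {
  "motion": [
    [0,0,0,0,0,-0.002,0.005],
    [0,0,0,0,0,-0.002,0.04],
    [0,0,0,0,0,-0.002,0.06],
    [0,0,0,0,0,-0.002,0.06],
    [0,0,0,0,0,-0.002,0.06],
    [0,0,0,0,0,-0.03,0.06],
    [0,0,0,0,0,-0.08,0.08],
    [0,0,0,0,0,-0.08,0.085]
  ]
}}

```text
clock: 10.28
eef_pos: [552.9, 52.4, 190.6]
tcp_rot: [3.135, -0.001, 1.553]
contact_force: [-0.4, -0.1, -0.5]
opening: 0.996
grasp_force: 0.0
```

```bash
python3 g.py 411 271 80 1.57
```

```text
t 10.28 pos [552.9  52.4 190.6] rot [ 3.135e+00 -1.000e-03  1.553e+00] F [-0.4 -0.1 -0.5] op 85.1 gf 0.0
turn [ 0.007 -0.001 -0.017] shift [ 0.2159 -0.1466  0.1098]
```

In the tool's units: -0.017 rad is -0.0054.

Call:
{"op": "move_arm", "data": {
  "motion": [
    [0.0022,0,-0.0054,0.04,-0.035,0,0.085],
    [0.0022,0,-0.0054,0.09,-0.07,0,0.085],
    [0.0022,0,-0.0054,0.14,-0.105,0.03,0.085],
    [0.0022,0,-0.0054,0.19,-0.135,0.07,0.085],
    [0.0022,0,-0.0054,0.216,-0.147,0.11,0.085],
    [0.0022,0,-0.0054,0.216,-0.147,0.11,0.085],
    [0.0022,0,-0.0054,0.216,-0.147,0.11,0.085]
  ]
}}

```text
clock: 11.15
eef_pos: [407.4, 270.5, 76.9]
tcp_rot: [-3.134, 0.001, 1.571]
contact_force: [1.3, -0.3, 0.5]
opening: 0.993
grasp_force: 0.0
```

```bash
python3 g.py 411 271 7 1.57
python3 - <<'E'
from h import *
from h import *
p,d=snap("top",6);C=cloud("top",d)
m=(C[...,2]>126)&(C[...,2]<145)&(C[...,0]>500)&(C[...,0]<590)&(C[...,1]>-80)&(C[...,1]<180)
P=C[m];r=cv2.minAreaRect(P[:,:2].astype(np.float32));print("rail",r,np.median(P[:,2]))
for lo,hi in((0,60),(60,120)):
    pass
m=(C[...,2]>34)&(C[...,2]<60)&(C[...,0]>505)&(C[...,0]<600)&(C[...,1]>-80)&(C[...,1]<180)
print("foot",cv2.minAreaRect(C[m][:,:2].astype(np.float32)))
E
```

```text
t 11.15 pos [407.4 270.5  76.9] rot [-3.134e+00  1.000e-03  1.571e+00] F [ 1.3 -0.3  0.5] op 84.8 gf 0.0
turn [-0.007  0.001  0.001] shift [0.0005 0.0041 0.0699]
rail ((546.8485717773438, 52.26213836669922), (190.2162322998047, 15.472430229187012), 88.79133605957031) 134.52928651667526
foot ((545.759033203125, 51.8289794921875), (225.7222442626953, 64.44573974609375), 89.62551879882812)
```

The shield is home and centred: rail top 134.5, middle within 1 mm of the foot's. Now grasp the block.

In the tool's units: -0.007 rad is -0.0022.

Call:
{"op": "move_arm", "data": {
  "motion": [
    [-0.0022,0,0,0.0005,0.004,0.03,0.085],
    [-0.0022,0,0,0.0005,0.004,0.06,0.085],
    [-0.0022,0,0,0.0005,0.004,0.07,0.085],
    [-0.0022,0,0,0.0005,0.004,0.07,0.085]
  ]
}}

```text
clock: 11.7
eef_pos: [411.5, 270.9, 7.5]
tcp_rot: [3.141, -0.0, 1.569]
contact_force: [0.3, -0.0, 0.2]
opening: 0.996
grasp_force: 0.0
```

Call:
{"op": "move_arm", "data": {
  "motion": [
    [0,0,0,0,0,0,0.066],
    [0,0,0,0,0,0,0.058],
    [0,0,0,0,0,0,0.05],
    [0,0,0,0,0,0,0.05],
    [0,0,0,0,0,0,0.05]
  ],
  "grip_force": 40
}}

```text
clock: 12.32
eef_pos: [411.7, 271.7, 8.3]
tcp_rot: [3.14, -0.001, 1.57]
contact_force: [0.3, -2.5, 6.1]
opening: 0.691
grasp_force: 42.4
```

Call:
{"op": "move_arm", "data": {
  "motion": [
    [0,0,0,0,0,-0.03,0.05],
    [0,0,0,0,0,-0.08,0.05],
    [0,0,0,0,0,-0.14,0.05],
    [0,0,0,0,0,-0.2,0.05],
    [0,0,0,0,0,-0.2,0.05]
  ]
}}

```text
clock: 12.95
eef_pos: [413.3, 272.9, 212.3]
tcp_rot: [3.133, -0.006, 1.57]
contact_force: [-0.6, 0.5, -3.2]
opening: 0.694
grasp_force: 45.5
```

Run:
```python
from g import *
a=-0.016;o=np.array([550.6,52]);R=np.array([[np.cos(a),-np.sin(a)],[np.sin(a),np.cos(a)]])
for l,p in dict(block=(105,-54),buf=(105,54),timer=(-95,0)).items(): print(l,(o+R@p).round(1))
rel(*(o+R@[105,-54]),205,1.555)
p,d=snap("top",7);p2,d2=snap("side",7)
for n,d in(("top",d),("side",d2)):
  C=cloud(n,d);m=(C[...,2]>225)&(C[...,2]<255)&(abs(C[...,0]-411)<60)&(abs(C[...,1]-270)<50)
  print(n,m.sum(),C[m].mean(0) if m.any() else 0)
```

```text
block [654.7  -3.7]
buf [656.5 104.3]
timer [455.6  53.5]
t 12.95 pos [413.3 272.9 212.3] rot [ 3.133 -0.006  1.57 ] F [-0.6  0.5 -3.2] op 59.3 gf 45.5
turn [ 0.008 -0.006  0.015] shift [-0.2765  0.2416  0.0077]
top 35 [427.40509144 246.11015993 240.23331565]
side 265 [413.61492401 262.97497639 237.1517724 ]
```

In the tool's units: 0.015 rad is 0.0048.

Call:
{"op": "move_arm", "data": {
  "motion": [
    [0,0,0.0048,-0.03,0.026,0,0.05],
    [0,0,0.0048,-0.07,0.061,0,0.05],
    [0,0,0.0048,-0.115,0.1,0,0.05],
    [0,0,0.0048,-0.16,0.14,0,0.05],
    [0,0,0.0048,-0.205,0.179,0,0.05],
    [0,0,0.0048,-0.245,0.214,0,0.05],
    [0,0,0.0048,-0.276,0.241,0,0.05],
    [0,0,0.0048,-0.276,0.241,0,0.05]
  ]
}}

```text
clock: 14.05
eef_pos: [651.7, -7.4, 203.9]
tcp_rot: [-3.138, 0.0, 1.552]
contact_force: [-0.4, 1.1, -2.6]
opening: 0.697
grasp_force: 45.3
```

```bash
python3 g.py 654.7 -3.7 17 1.555
```

```text
t 14.05 pos [651.7  -7.4 203.9] rot [-3.138  0.     1.552] F [-0.4  1.1 -2.6] op 59.5 gf 45.3
turn [-0.003  0.    -0.003] shift [0.0038 0.0036 0.1869]
```

In the tool's units: -0.002 rad is -0.0006.

Call:
{"op": "move_arm", "data": {
  "motion": [
    [-0.0006,0,0,0.002,0.003,0.04,0.05],
    [-0.0006,0,0,0.003,0.004,0.085,0.05],
    [-0.0006,0,0,0.003,0.004,0.13,0.05],
    [-0.0006,0,0,0.003,0.004,0.165,0.05],
    [-0.0006,0,0,0.003,0.004,0.183,0.05],
    [-0.0006,0,0,0.003,0.004,0.187,0.05],
    [-0.0006,0,0,0.003,0.004,0.187,0.05],
    [-0.0006,0,0,0.003,0.004,0.187,0.05]
  ]
}}

```text
clock: 15.05
eef_pos: [656.6, -2.0, 21.4]
tcp_rot: [3.137, -0.0, 1.555]
contact_force: [0.5, -0.1, -2.3]
opening: 0.691
grasp_force: 45.3
```

Call:
{"op": "move_arm", "data": {
  "motion": [
    [0,0,0,0,0,0.002,0.05],
    [0,0,0,0,0,0.004,0.05],
    [0,0,0,0,0,0.005,0.05]
  ]
}}

```text
clock: 15.42
eef_pos: [655.6, -2.1, 15.0]
tcp_rot: [3.14, -0.0, 1.555]
contact_force: [-0.6, 0.0, -2.2]
opening: 0.696
grasp_force: 45.3
```

Call:
{"op": "move_arm", "data": {
  "motion": [
    [0,0,0,0,0,0.002,0.05],
    [0,0,0,0,0,0.003,0.05],
    [0,0,0,0,0,0.003,0.05]
  ]
}}

```text
clock: 15.8
eef_pos: [655.6, -2.0, 11.8]
tcp_rot: [3.14, -0.0, 1.555]
contact_force: [0.5, 1.1, -2.6]
opening: 0.694
grasp_force: 45.3
```

Call:
{"op": "move_arm", "data": {
  "motion": [
    [0,0,0,0,0,0.001,0.05],
    [0,0,0,0,0,0.001,0.05]
  ]
}}

```text
clock: 16.05
eef_pos: [655.7, -2.1, 11.4]
tcp_rot: [3.139, -0.0, 1.555]
contact_force: [-0.8, -0.1, 4.5]
opening: 0.696
grasp_force: 45.8
```

Call:
{"op": "move_arm", "data": {
  "motion": [
    [0,0,0,0,0,0,0.065],
    [0,0,0,0,0,0,0.075],
    [0,0,0,0,0,0,0.075],
    [0,0,0,0,0,-0.03,0.075],
    [0,0,0,0,0,-0.09,0.075],
    [0,0,0,0,0,-0.15,0.08],
    [0,0,0,0,0,-0.21,0.08],
    [0,0,0,0,0,-0.21,0.08]
  ]
}}

```text
clock: 17.05
eef_pos: [658.3, -2.0, 227.0]
tcp_rot: [3.13, -0.0, 1.555]
contact_force: [0.7, 0.6, 0.5]
opening: 0.936
grasp_force: 0.0
```

```bash
python3 g.py 664 -234 160 1.25;python3 - <<'E'
from h import *
p,d=snap("side",8)
cv2.imwrite("pics/c6.png",cv2.resize(p[110:270,260:440,::-1],(675,600),interpolation=cv2.INTER_CUBIC))
E
```

```text
t 17.05 pos [658.3  -2.  227. ] rot [ 3.13  -0.     1.555] F [0.7 0.6 0.5] op 79.9 gf 0.0
turn [ 0.012 -0.002  0.305] shift [-0.2318  0.0086  0.067 ]
```

View pics/c6.png

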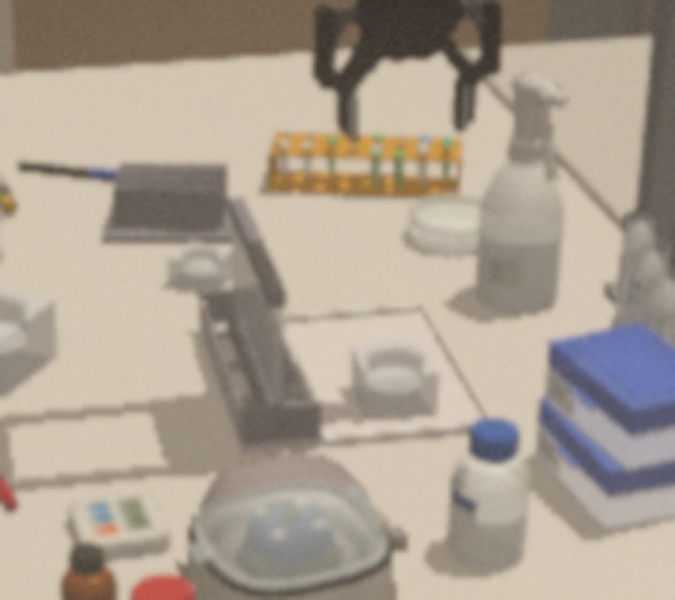

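The block stands in the right half of the tray at crop (393,385), and the shield is in the clip. The buffer bottle is at (488,495), with the blue boxes behind it, so I grip it diagonally.

In the tool's units: 0.95 rad is 0.3024.

Call:
{"op": "move_arm", "data": {
  "motion": [
    [0.0025,0,0.0541,-0.04,0.001,0,0.085],
    [0.0025,0,0.1082,-0.09,0.003,0,0.085],
    [0.0025,0,0.1623,-0.14,0.005,0,0.085],
    [0.0025,0,0.2165,-0.19,0.007,0.02,0.085],
    [0.0025,0,0.2706,-0.22,0.008,0.04,0.085],
    [0.0025,0,0.3024,-0.232,0.008,0.067,0.085],
    [0.0025,0,0.3024,-0.232,0.008,0.067,0.085],
    [0.0025,0,0.3024,-0.232,0.008,0.067,0.085]
  ]
}}

```text
clock: 18.1
eef_pos: [659.5, -233.5, 153.7]
tcp_rot: [-3.135, 0.002, 0.607]
contact_force: [0.0, -0.1, 0.6]
opening: 0.993
grasp_force: 0.0
```

```bash
python3 g.py 664 -235 43 0.605
```

```text
t 18.1 pos [ 659.5 -233.5  153.7] rot [-3.135e+00  2.000e-03  6.070e-01] F [ 0.  -0.1  0.6] op 84.8 gf 0.0
turn [-0.007  0.002  0.002] shift [0.0031 0.0045 0.1107]
```

In the tool's units: -0.007 rad is -0.0022.

Call:
{"op": "move_arm", "data": {
  "motion": [
    [-0.0022,0.0006,0,0.003,0.004,0,0.085],
    [-0.0022,0.0006,0,0.003,0.004,0.03,0.085],
    [-0.0022,0.0006,0,0.003,0.004,0.06,0.085],
    [-0.0022,0.0006,0,0.003,0.004,0.09,0.085],
    [-0.0022,0.0006,0,0.003,0.004,0.11,0.085],
    [-0.0022,0.0006,0,0.003,0.004,0.11,0.085],
    [-0.0022,0.0006,0,0.003,0.004,0.11,0.085]
  ]
}}

```text
clock: 18.98
eef_pos: [664.8, -235.5, 45.3]
tcp_rot: [3.139, -0.001, 0.605]
contact_force: [-0.6, -0.3, -0.1]
opening: 0.995
grasp_force: 0.0
```

Call:
{"op": "move_arm", "data": {
  "motion": [
    [0,0,0,0,0,0,0.065],
    [0,0,0,0,0,0,0.055],
    [0,0,0,0,0,0,0.045],
    [0,0,0,0,0,0,0.045],
    [0,0,0,0,0,0,0.045]
  ],
  "grip_force": 35
}}

```text
clock: 19.6
eef_pos: [664.4, -235.4, 45.3]
tcp_rot: [3.14, -0.001, 0.605]
contact_force: [-0.9, 1.4, 5.9]
opening: 0.629
grasp_force: 36.5
```

Call:
{"op": "move_arm", "data": {
  "motion": [
    [0,0,0,0,0,-0.01,0.045],
    [0,0,0,0,0,-0.04,0.045],
    [0,0,0,0,0,-0.08,0.045],
    [0,0,0,0,0,-0.13,0.045],
    [0,0,0,0,0,-0.17,0.045],
    [0,0,0,0,0,-0.18,0.045],
    [0,0,0,0,0,-0.18,0.045]
  ]
}}

```text
clock: 20.48
eef_pos: [663.5, -235.2, 224.0]
tcp_rot: [3.14, -0.0, 0.605]
contact_force: [-0.5, 0.5, -1.6]
opening: 0.627
grasp_force: 37.6
```

```bash
python3 g.py 656.5 104.3 220 0.605
```

```text
t 20.48 pos [ 663.5 -235.2  224. ] rot [ 3.14  -0.     0.605] F [-0.5  0.5 -1.6] op 53.5 gf 37.6
turn [ 0.002 -0.    -0.   ] shift [ 0.1872 -0.2833  0.0036]
```

Call:
{"op": "move_arm", "data": {
  "motion": [
    [0,0,0,0.02,-0.03,0,0.045],
    [0,0,0,0.05,-0.075,0,0.045],
    [0,0,0,0.08,-0.12,0,0.045],
    [0,0,0,0.11,-0.166,0,0.045],
    [0,0,0,0.14,-0.212,0,0.045],
    [0,0,0,0.168,-0.254,0,0.045],
    [0,0,0,0.187,-0.283,0,0.045],
    [0,0,0,0.187,-0.283,0,0.045]
  ]
}}

```text
clock: 21.48
eef_pos: [655.2, 106.4, 221.0]
tcp_rot: [-3.141, 0.003, 0.608]
contact_force: [0.9, -0.6, -2.2]
opening: 0.628
grasp_force: 37.7
```

```bash
python3 g.py 656.5 104.3 54 0.605
```

```text
t 21.48 pos [655.2 106.4 221. ] rot [-3.141e+00  3.000e-03  6.080e-01] F [ 0.9 -0.6 -2.2] op 53.6 gf 37.7
turn [-0.001  0.003  0.003] shift [0.0004 0.0026 0.167 ]
```

Call:
{"op": "move_arm", "data": {
  "motion": [
    [0,0,0,0,0.002,0.025,0.045],
    [0,0,0,0,0.002,0.065,0.045],
    [0,0,0,0,0.002,0.105,0.045],
    [0,0,0,0,0.002,0.14,0.045],
    [0,0,0,0,0.002,0.16,0.045],
    [0,0,0,0,0.002,0.167,0.045],
    [0,0,0,0,0.002,0.167,0.045],
    [0,0,0,0,0.002,0.167,0.045]
  ]
}}

```text
clock: 22.48
eef_pos: [658.9, 102.3, 58.0]
tcp_rot: [3.139, -0.002, 0.605]
contact_force: [0.2, 0.3, -2.0]
opening: 0.627
grasp_force: 37.7
```

Call:
{"op": "move_arm", "data": {
  "motion": [
    [0,0,0,0,0,0.002,0.045],
    [0,0,0,0,0,0.004,0.045],
    [0,0,0,0,0,0.004,0.045]
  ]
}}

```text
clock: 22.85
eef_pos: [657.8, 102.2, 52.6]
tcp_rot: [3.14, -0.0, 0.605]
contact_force: [0.3, -0.6, -1.2]
opening: 0.629
grasp_force: 37.7
```

Call:
{"op": "move_arm", "data": {
  "motion": [
    [0,0,0,0,0,0.002,0.045],
    [0,0,0,0,0,0.003,0.045],
    [0,0,0,0,0,0.003,0.045]
  ]
}}

```text
clock: 23.22
eef_pos: [657.8, 102.2, 49.4]
tcp_rot: [3.14, 0.0, 0.605]
contact_force: [-0.2, -0.1, -1.4]
opening: 0.628
grasp_force: 37.7
```

Call:
{"op": "move_arm", "data": {
  "motion": [
    [0,0,0,0,0,0.001,0.045],
    [0,0,0,0,0,0.001,0.045]
  ]
}}

```text
clock: 23.48
eef_pos: [657.9, 102.2, 48.6]
tcp_rot: [3.14, -0.0, 0.605]
contact_force: [-0.1, -0.3, -2.1]
opening: 0.626
grasp_force: 37.7
```

Call:
{"op": "move_arm", "data": {
  "motion": [
    [0,0,0,0,0,0.001,0.045],
    [0,0,0,0,0,0.001,0.045]
  ]
}}

```text
clock: 23.72
eef_pos: [658.1, 102.3, 48.3]
tcp_rot: [3.14, -0.001, 0.605]
contact_force: [-2.1, 0.0, 4.4]
opening: 0.625
grasp_force: 38.3
```

Call:
{"op": "move_arm", "data": {
  "motion": [
    [0,0,0,0,0,0,0.06],
    [0,0,0,0,0,0,0.075],
    [0,0,0,0,0,0,0.08],
    [0,0,0,0,0,-0.02,0.08],
    [0,0,0,0,0,-0.07,0.08],
    [0,0,0,0,0,-0.12,0.08],
    [0,0,0,0,0,-0.17,0.085],
    [0,0,0,0,0,-0.18,0.085]
  ]
}}

```text
clock: 24.72
eef_pos: [659.9, 102.7, 233.6]
tcp_rot: [3.137, -0.007, 0.605]
contact_force: [0.3, -0.0, -1.0]
opening: 0.999
grasp_force: 0.0
```

```bash
python3 g.py 406 -159 210 1.65
```

```text
t 24.73 pos [659.9 102.7 233.6] rot [ 3.137 -0.007  0.605] F [ 0.3 -0.  -1. ] op 85.3 gf 0.0
turn [ 0.008 -0.004 -1.045] shift [-0.3578  0.0708  0.0213]
```

Run:
```python
from h import *
for n in("top","side"):
    p,d=load(n,0);C=cloud(n,d)
    for z0,z1 in((8,40),(40,60),(60,120)):
        m=(C[...,2]>z0)&(C[...,2]<z1)&(C[...,0]>300)&(C[...,0]<600)&(C[...,1]>-340)&(C[...,1]<-192+80)
        P=C[m];P=P[np.hypot(P[:,0]-403,P[:,1]+159)>50]
        Q=P[np.argsort(np.abs(P[:,0]-405)+np.abs(P[:,1]+158))[:12]];print(n,z0,Q[:,:2].round().tolist())
```

```text
top 8 [[408.0, -235.0], [385.0, -218.0], [473.0, -144.0], [402.0, -244.0], [494.0, -161.0], [470.0, -129.0], [346.0, -115.0], [447.0, -221.0], [450.0, -218.0], [452.0, -216.0], [433.0, -235.0], [447.0, -222.0]]
top 40 [[450.0, -219.0], [453.0, -219.0], [445.0, -228.0], [453.0, -222.0], [456.0, -219.0], [444.0, -230.0], [447.0, -227.0], [443.0, -231.0], [446.0, -228.0], [452.0, -223.0], [450.0, -225.0], [442.0, -233.0]]
top 60 [[459.0, -221.0], [443.0, -238.0], [465.0, -216.0], [456.0, -227.0], [458.0, -225.0], [440.0, -244.0], [454.0, -230.0], [453.0, -232.0], [450.0, -236.0], [455.0, -231.0], [476.0, -210.0], [456.0, -230.0]]
side 8 [[438.0, -249.0], [438.0, -250.0], [437.0, -252.0], [443.0, -246.0], [443.0, -249.0], [439.0, -256.0], [439.0, -256.0], [392.0, -279.0], [439.0, -259.0], [445.0, -253.0], [438.0, -262.0], [445.0, -257.0]]
side 40 [[452.0, -232.0], [451.0, -237.0], [391.0, -272.0], [447.0, -246.0], [446.0, -247.0], [446.0, -248.0], [446.0, -252.0], [449.0, -250.0], [448.0, -253.0], [387.0, -279.0], [444.0, -257.0], [445.0, -259.0]]
side 60 [[453.0, -240.0], [452.0, -244.0], [449.0, -249.0], [452.0, -248.0], [464.0, -238.0], [454.0, -248.0], [457.0, -246.0], [457.0, -246.0], [381.0, -275.0], [454.0, -251.0], [450.0, -255.0], [374.0, -271.0]]
```

In the tool's units: -1.045 rad is -0.3326.

Call:
{"op": "move_arm", "data": {
  "motion": [
    [0,0,-0.0541,-0.045,0.009,0,0.085],
    [0,0,-0.1082,-0.095,0.019,0,0.085],
    [0,0,-0.1623,-0.15,0.03,0,0.085],
    [0,0,-0.2165,-0.205,0.04,0,0.085],
    [0,0,-0.2706,-0.255,0.05,0.01,0.085],
    [0,0,-0.3119,-0.31,0.061,0.02,0.085],
    [0,0,-0.3326,-0.358,0.071,0.021,0.085],
    [0,0,-0.3326,-0.358,0.071,0.021,0.085]
  ]
}}

```text
clock: 25.72
eef_pos: [401.2, -161.0, 206.6]
tcp_rot: [-3.141, 0.001, 1.647]
contact_force: [1.1, -0.2, 0.2]
opening: 0.992
grasp_force: 0.0
```

```bash
python3 g.py 405 -158.5 50 1.65
```

```text
t 25.73 pos [ 401.2 -161.   206.6] rot [-3.141e+00  1.000e-03  1.647e+00] F [ 1.1 -0.2  0.2] op 84.7 gf 0.0
turn [-0.     0.001 -0.003] shift [0.0024 0.0041 0.1566]
```

Call:
{"op": "move_arm", "data": {
  "motion": [
    [0,0,0,0.002,0.004,0.03,0.085],
    [0,0,0,0.002,0.004,0.08,0.085],
    [0,0,0,0.002,0.004,0.125,0.085],
    [0,0,0,0.002,0.004,0.155,0.085],
    [0,0,0,0.002,0.004,0.157,0.085],
    [0,0,0,0.002,0.004,0.157,0.085]
  ]
}}

```text
clock: 26.48
eef_pos: [408.4, -157.4, 50.4]
tcp_rot: [3.14, 0.001, 1.65]
contact_force: [0.1, -1.3, 0.5]
opening: 0.998
grasp_force: 0.0
```

```bash
python3 g.py 405.5 -158.5 5 1.65
```

```text
t 26.48 pos [ 408.4 -157.4   50.4] rot [3.14e+00 1.00e-03 1.65e+00] F [ 0.1 -1.3  0.5] op 85.2 gf 0.0
turn [ 0.001  0.001 -0.   ] shift [-0.0008 -0.0031  0.0454]
```

Call:
{"op": "move_arm", "data": {
  "motion": [
    [0,0,0,-0.001,-0.003,0.02,0.085],
    [0,0,0,-0.001,-0.003,0.036,0.085],
    [0,0,0,-0.001,-0.003,0.044,0.085],
    [0,0,0,-0.001,-0.003,0.047,0.085],
    [0,0,0,-0.001,-0.003,0.047,0.085]
  ]
}}

```text
clock: 27.1
eef_pos: [405.1, -158.9, 3.2]
tcp_rot: [3.14, 0.001, 1.65]
contact_force: [-0.1, 1.1, -0.1]
opening: 0.995
grasp_force: 0.0
```

```bash
python3 g.py 405.5 -158.5 1 1.65
python3 - <<'E'
from h import *
p,d=snap("side",9)
cv2.imwrite("pics/c7.png",cv2.resize(p[200:290,240:360,::-1],(800,600),interpolation=cv2.INTER_CUBIC))
E
```

```text
t 27.1 pos [ 405.1 -158.9    3.2] rot [3.14e+00 1.00e-03 1.65e+00] F [-0.1  1.1 -0.1] op 85.0 gf 0.0
turn [ 0.001  0.001 -0.   ] shift [0.0003 0.0004 0.0022]
```

View pics/c7.png

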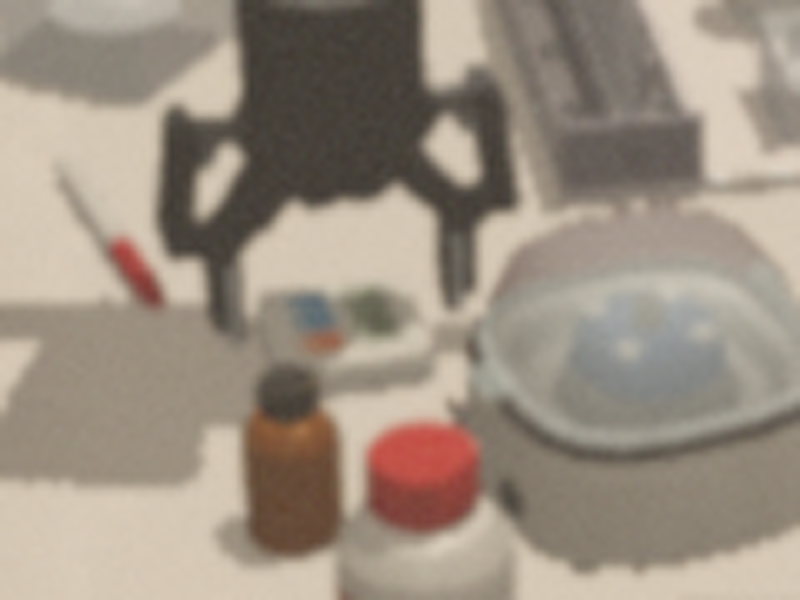

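The fingers straddle the timer, with tips at crop (230,335) and (460,300). I check the tip height by projection.

Run:
```python
from h import *
for x in(360,451):
  for z in(0,8,16): print(x,z,((pix("side",(x,-158.5-5+(x-405)*.08,z))-[240,200])*6.667).round())
```

```text
360 0 [231. 371.]
360 8 [230. 355.]
360 16 [229. 338.]
451 0 [446. 339.]
451 8 [445. 323.]
451 16 [445. 306.]
```

Open tips sit at z about 16, which is 13 mm behind the TCP. So I lower another 7 mm before closing.

Call:
{"op": "move_arm", "data": {
  "motion": [
    [0,0,0,0,0,0.004,0.085],
    [0,0,0,0,0,0.007,0.085],
    [0,0,0,0,0,0.007,0.075],
    [0,0,0,0,0,0.007,0.069],
    [0,0,0,0,0,0.007,0.069]
  ],
  "grip_force": 30
}}

```text
clock: 27.78
eef_pos: [404.8, -158.8, -4.3]
tcp_rot: [3.141, 0.001, 1.65]
contact_force: [0.2, -0.3, 1.0]
opening: 0.812
grasp_force: 0.0
```

Call:
{"op": "move_arm", "data": {
  "motion": [
    [0,0,0,0,0,0,0.06],
    [0,0,0,0,0,0,0.058],
    [0,0,0,0,0,0,0.058]
  ]
}}

```text
clock: 28.15
eef_pos: [404.8, -158.8, -4.1]
tcp_rot: [3.141, 0.001, 1.65]
contact_force: [-0.9, 0.7, 5.8]
opening: 0.757
grasp_force: 32.8
```

Call:
{"op": "move_arm", "data": {
  "motion": [
    [0,0,0,0,0,-0.02,0.058],
    [0,0,0,0,0,-0.05,0.058],
    [0,0,0,0,0,-0.08,0.058],
    [0,0,0,0,0,-0.08,0.058]
  ]
}}

```text
clock: 28.65
eef_pos: [406.1, -159.2, 77.2]
tcp_rot: [3.137, 0.003, 1.65]
contact_force: [-0.6, -0.5, -0.5]
opening: 0.757
grasp_force: 34.5
```

```bash
python3 g.py 448 53 77 1.555
```

```text
t 28.65 pos [ 406.1 -159.2   77.2] rot [3.137e+00 3.000e-03 1.650e+00] F [-0.6 -0.5 -0.5] op 64.6 gf 34.5
turn [0.005 0.003 0.095] shift [ 2.083e-01  5.850e-02 -1.000e-04]
```

In the tool's units: 0.095 rad is 0.0302.

Call:
{"op": "move_arm", "data": {
  "motion": [
    [0,0,0.0064,0.03,0.009,0,0.058],
    [0,0,0.0127,0.07,0.02,0,0.058],
    [0,0,0.0191,0.11,0.031,0,0.058],
    [0,0,0.0255,0.15,0.042,0,0.058],
    [0,0,0.0302,0.185,0.052,0,0.058],
    [0,0,0.0302,0.208,0.058,0,0.058],
    [0,0,0.0302,0.208,0.058,0,0.058],
    [0,0,0.0302,0.208,0.058,0,0.058]
  ]
}}

```text
clock: 29.65
eef_pos: [445.4, 52.8, 74.8]
tcp_rot: [-3.141, 0.001, 1.555]
contact_force: [-1.5, -0.7, -0.6]
opening: 0.754
grasp_force: 34.5
```

```bash
python3 g.py 448 53 1 1.555
```

```text
t 29.65 pos [445.4  52.8  74.8] rot [-3.141e+00  1.000e-03  1.555e+00] F [-1.5 -0.7 -0.6] op 64.4 gf 34.5
turn [-0.001  0.001  0.   ] shift [0.0004 0.0027 0.0738]
```

Call:
{"op": "move_arm", "data": {
  "motion": [
    [0,0,0,0,0.003,0.02,0.058],
    [0,0,0,0,0.003,0.045,0.058],
    [0,0,0,0,0.003,0.065,0.058],
    [0,0,0,0,0.003,0.073,0.058],
    [0,0,0,0,0.003,0.074,0.058],
    [0,0,0,0,0.003,0.074,0.058]
  ]
}}

```text
clock: 30.4
eef_pos: [449.5, 52.9, 2.0]
tcp_rot: [3.14, 0.001, 1.554]
contact_force: [0.4, -1.0, -1.1]
opening: 0.762
grasp_force: 34.5
```

Call:
{"op": "move_arm", "data": {
  "motion": [
    [0,0,0,0,0,0.002,0.058],
    [0,0,0,0,0,0.002,0.058]
  ]
}}

```text
clock: 30.65
eef_pos: [449.3, 53.2, -0.2]
tcp_rot: [3.14, 0.001, 1.555]
contact_force: [0.3, -0.2, -0.8]
opening: 0.757
grasp_force: 34.5
```

Call:
{"op": "move_arm", "data": {
  "motion": [
    [0,0,0,0,0,0.002,0.058],
    [0,0,0,0,0,0.003,0.058],
    [0,0,0,0,0,0.003,0.058]
  ]
}}

```text
clock: 31.02
eef_pos: [449.1, 53.1, -3.6]
tcp_rot: [3.141, 0.001, 1.555]
contact_force: [0.9, -0.0, -0.4]
opening: 0.755
grasp_force: 34.5
```

Release within 0.5 mm of the bench, then rise and turn towards the source bottle.

Call:
{"op": "move_arm", "data": {
  "motion": [
    [0,0,0,0,0,0,0.07],
    [0,0,0,0,0,0,0.076],
    [0,0,0,0,0,0,0.076],
    [0,0,0,0,0,-0.03,0.076],
    [0,0,0,0,0,-0.08,0.076],
    [0,0,0,0,0,-0.14,0.07],
    [0,0,0,0,0,-0.19,0.06],
    [0,0,0,0,0,-0.19,0.06]
  ]
}}

```text
clock: 32.02
eef_pos: [451.5, 53.6, 190.4]
tcp_rot: [3.133, -0.0, 1.555]
contact_force: [-0.5, -1.2, -0.3]
opening: 0.699
grasp_force: 0.0
```

```bash
python3 g.py 370 -281 140 1.2
python3 - <<'E'
from h import *
for n in("top","side"):
  p,d=snap(n,10);C=cloud(n,d)
  for l,x,y,z in(("cap",(330,400),(-320,-240),(64,78)),("timer",(390,505),(5,110),(11,25)),("buf",(610,710),(50,150),(99,118)),("block",(600,710),(-50,45),(36,52)),("well",(600,710),(-50,45),(18,28)),("rail",(500,600),(-80,180),(126,145)),("big",(350,450),(-440,-350),(107,125)),("tube",(290,380),(300,410),(100,125))):
    m=(C[...,0]>x[0])&(C[...,0]<x[1])&(C[...,1]>y[0])&(C[...,1]<y[1])&(C[...,2]>z[0])&(C[...,2]<z[1]);P=C[m]
    if len(P)>4:
      r=cv2.minAreaRect(P[:,:2].astype(np.float32));print(n,l,len(P),np.round(r[0],1),np.round(r[1]),round(r[2],1),"mean",P.mean(0).round(1))
E
```

```text
t 32.02 pos [451.5  53.6 190.4] rot [ 3.133 -0.     1.555] F [-0.5 -1.2 -0.3] op 59.7 gf 0.0
turn [ 0.008 -0.002  0.355] shift [-0.3359 -0.0766  0.0497]
top cap 58 [ 365.6 -280. ] [21. 23.] 83.9 mean [ 365.8 -280.5   70. ]
top timer 155 [438.4  53.6] [52. 66.] 0.9 mean [431.1  42.2  16.8]
top buf 128 [653.6 102.6] [33. 33.] 66.7 mean [653.  102.4 106.9]
top block 242 [651.6  -2.2] [60. 63.] 87.5 mean [651.1  -2.1  42.2]
top well 166 [648.2  -2.8] [55. 56.] 88.3 mean [651.8  -2.1  23.1]
top rail 54 [545.4 -13.4] [59. 13.] 88.0 mean [544.5 -29.1 133.7]
top big 171 [ 399.1 -401.8] [37. 38.] 29.8 mean [ 398.6 -401.5  114.8]
top tube 74 [337.5 357.9] [30. 28.] 43.8 mean [337.6 358.  108. ]
side cap 51 [ 372.5 -283.8] [31. 20.] 82.5 mean [ 372.  -285.2   69. ]
side timer 225 [451.9  49.7] [71. 66.] 85.7 mean [450.8  45.7  17.1]
side buf 66 [658.9  97.6] [34. 34.] 16.2 mean [659.   94.5 106. ]
side block 169 [658.  -3.] [72. 62.] 87.2 mean [656.9  -6.4  42. ]
side well 92 [654.1  -8. ] [58. 67.] 6.2 mean [654.5 -16.1  23.9]
side rail 150 [552.3  48.3] [191.  14.] 88.8 mean [551.1  41.  134. ]
side big 169 [ 405.4 -405.7] [36. 39.] 26.0 mean [ 404.6 -408.2  113.8]
side tube 51 [344.4 357.4] [42. 30.] 73.0 mean [343.4 353.8 109.2]
```

All four set things read as placed (timer 16.8 mm top, block 42, buffer cap 107 on the tray floor, shield home). With the offsets, the source bottle is at (370,-280.5) and the well at (655.7,-2.1). Now the source, last.

In the tool's units: 0.355 rad is 0.113.

Call:
{"op": "move_arm", "data": {
  "motion": [
    [0.0013,0,0.0318,-0.045,-0.01,0,0.06],
    [0.0013,0,0.0637,-0.1,-0.022,0,0.06],
    [0.0013,0,0.0955,-0.16,-0.036,0,0.06],
    [0.0013,0,0.113,-0.22,-0.05,0,0.06],
    [0.0013,0,0.113,-0.275,-0.063,0.02,0.06],
    [0.0013,0,0.113,-0.32,-0.073,0.04,0.06],
    [0.0013,0,0.113,-0.336,-0.077,0.05,0.06],
    [0.0013,0,0.113,-0.336,-0.077,0.05,0.06]
  ]
}}

```text
clock: 33.12
eef_pos: [365.4, -281.0, 135.0]
tcp_rot: [-3.135, -0.0, 1.198]
contact_force: [-1.0, 0.5, 0.9]
opening: 0.704
grasp_force: 0.0
```

Call:
{"op": "move_arm", "data": {
  "motion": [
    [0,0,0,0,0,0,0.06],
    [0,0,0,0,0,0,0.06]
  ]
}}

```text
clock: 33.38
eef_pos: [367.2, -280.5, 137.1]
tcp_rot: [-3.139, 0.001, 1.201]
contact_force: [-0.1, -0.6, -0.5]
opening: 0.704
grasp_force: 0.0
```

```bash
python3 g.py 370.2 -280.5 22 1.2
```

```text
t 33.38 pos [ 367.2 -280.5  137.1] rot [-3.139e+00  1.000e-03  1.201e+00] F [-0.1 -0.6 -0.5] op 60.1 gf 0.0
turn [-0.002  0.001  0.001] shift [0.0012 0.003  0.1151]
```

In the tool's units: -0.002 rad is -0.0006.

Call:
{"op": "move_arm", "data": {
  "motion": [
    [-0.0006,0,0,0.001,0.003,0.02,0.06],
    [-0.0006,0,0,0.001,0.003,0.05,0.06],
    [-0.0006,0,0,0.001,0.003,0.08,0.06],
    [-0.0006,0,0,0.001,0.003,0.105,0.06],
    [-0.0006,0,0,0.001,0.003,0.115,0.06],
    [-0.0006,0,0,0.001,0.003,0.115,0.06],
    [-0.0006,0,0,0.001,0.003,0.115,0.06]
  ]
}}

```text
clock: 34.25
eef_pos: [370.1, -281.9, 22.6]
tcp_rot: [3.141, 0.002, 1.2]
contact_force: [0.8, 0.0, 0.6]
opening: 0.702
grasp_force: 0.0
```

Call:
{"op": "move_arm", "data": {
  "motion": [
    [0,0,0,0,0,0,0.046],
    [0,0,0,0,0,0,0.038],
    [0,0,0,0,0,0,0.03],
    [0,0,0,0,0,0,0.03],
    [0,0,0,0,0,0,0.03]
  ],
  "grip_force": 30
}}

```text
clock: 34.88
eef_pos: [369.8, -281.9, 22.4]
tcp_rot: [3.142, 0.002, 1.2]
contact_force: [-1.5, 1.3, 8.4]
opening: 0.422
grasp_force: 29.3
```

Call:
{"op": "move_arm", "data": {
  "motion": [
    [0,0,0,0,0,-0.01,0.03],
    [0,0,0,0,0,-0.04,0.03],
    [0,0,0,0,0,-0.08,0.03],
    [0,0,0,0,0,-0.13,0.03],
    [0,0,0,0,0,-0.175,0.03],
    [0,0,0,0,0,-0.2,0.03],
    [0,0,0,0,0,-0.2,0.03]
  ]
}}

```text
clock: 35.75
eef_pos: [370.6, -282.2, 224.0]
tcp_rot: [3.138, 0.003, 1.2]
contact_force: [0.6, -0.0, -0.8]
opening: 0.42
grasp_force: 30.5
```

```bash
python3 g.py 655.7 -2.1 222 1.2
```

```text
t 35.75 pos [ 370.6 -282.2  224. ] rot [3.138e+00 3.000e-03 1.200e+00] F [ 0.6 -0.  -0.8] op 35.9 gf 30.5
turn [ 0.004  0.003 -0.   ] shift [0.3644 0.1642 0.0017]
```

Call:
{"op": "move_arm", "data": {
  "motion": [
    [0,0,0,0.03,0.0135,0,0.03],
    [0,0,0,0.08,0.036,0,0.03],
    [0,0,0,0.13,0.0585,0,0.03],
    [0,0,0,0.18,0.081,0,0.03],
    [0,0,0,0.23,0.1035,0,0.03],
    [0,0,0,0.28,0.126,0,0.03],
    [0,0,0,0.325,0.1465,0,0.03],
    [0,0,0,0.355,0.16,0,0.03]
  ]
}}

```text
clock: 36.75
eef_pos: [648.0, -6.8, 219.3]
tcp_rot: [-3.139, 0.002, 1.201]
contact_force: [0.0, -0.6, -0.7]
opening: 0.423
grasp_force: 30.5
```

Call:
{"op": "move_arm", "data": {
  "motion": [
    [0,0,0,0.009,0.004,0,0.03],
    [0,0,0,0.009,0.004,0,0.03],
    [0,0,0,0.009,0.004,0,0.03],
    [0,0,0,0.009,0.004,0,0.03]
  ]
}}

```text
clock: 37.25
eef_pos: [653.9, -2.6, 221.3]
tcp_rot: [-3.141, 0.002, 1.199]
contact_force: [-0.0, -0.5, 0.4]
opening: 0.424
grasp_force: 30.5
```

```bash
python3 g.py 655.7 -2.1 80 1.2
```

```text
t 37.25 pos [653.9  -2.6 221.3] rot [-3.141e+00  2.000e-03  1.199e+00] F [-0.  -0.5  0.4] op 36.2 gf 30.5
turn [-0.001  0.002 -0.001] shift [0.0014 0.0016 0.1413]
```

Call:
{"op": "move_arm", "data": {
  "motion": [
    [0,0,0,0.001,0.002,0.025,0.03],
    [0,0,0,0.001,0.002,0.06,0.03],
    [0,0,0,0.001,0.002,0.095,0.03],
    [0,0,0,0.001,0.002,0.125,0.03],
    [0,0,0,0.001,0.002,0.139,0.03],
    [0,0,0,0.001,0.002,0.141,0.03],
    [0,0,0,0.001,0.002,0.141,0.03],
    [0,0,0,0.001,0.002,0.141,0.03]
  ]
}}

```text
clock: 38.25
eef_pos: [657.4, -1.7, 81.5]
tcp_rot: [3.14, 0.001, 1.2]
contact_force: [0.1, 1.5, -0.7]
opening: 0.42
grasp_force: 30.5
```

```bash
python3 g.py 655.7 -2.1 60 1.2
python3 - <<'E'
from h import *
p,d=snap("side",11);C=cloud("side",d);h=cv2.cvtColor(p,cv2.COLOR_RGB2HSV).astype(int)
m=(h[...,0]<20)&(h[...,1]>60)&(h[...,2]<130)&(abs(C[...,0]-655)<50)&(abs(C[...,1]+5)<50)&(C[...,2]>40)&(C[...,2]<130)
P=C[m];print(len(P),np.percentile(P,[2,50,98],axis=0).round(1).tolist())
for a,b in((40,52),(40,60)):
  pass
m=(C[...,0]>600)&(C[...,0]<710)&(C[...,1]>-60)&(C[...,1]<45)&(C[...,2]>37)&(C[...,2]<48);P=C[m];print("block",np.percentile(P,[1,50,99],axis=0).round(1).tolist())
cv2.imwrite("pics/c8.png",cv2.resize(p[150:240,310:430,::-1],(800,600),interpolation=cv2.INTER_CUBIC))
E
```

```text
t 38.25 pos [657.4  -1.7  81.5] rot [3.14e+00 1.00e-03 1.20e+00] F [ 0.1  1.5 -0.7] op 35.9 gf 30.5
turn [ 0.001  0.001 -0.   ] shift [-0.001  -0.0015  0.0215]
194 [[640.2, -24.7, 62.7], [653.8, -16.7, 91.3], [672.3, -1.7, 120.3]]
block [[627.3, -38.5, 37.3], [650.9, -14.4, 42.1], [688.4, 27.4, 46.3]]
```

View pics/c8.png

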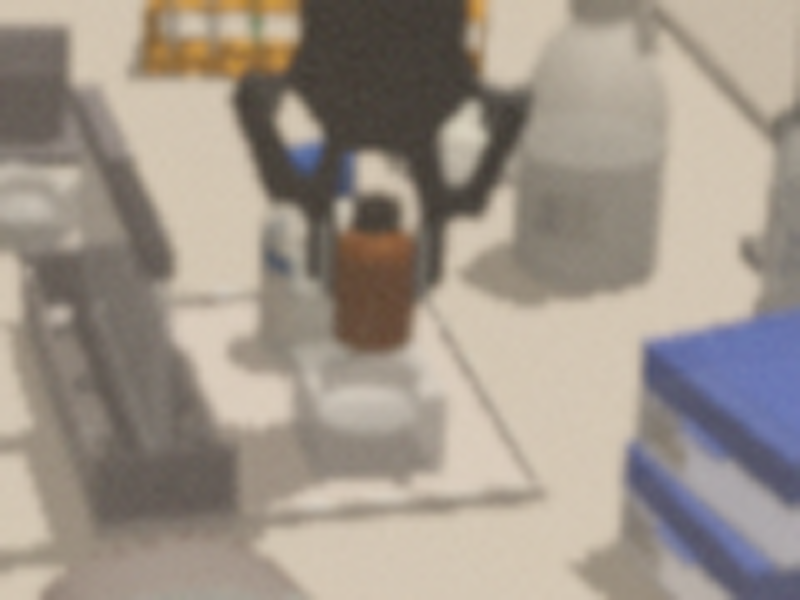

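The brown bottle hangs centred over the well (crop (375,290) above (370,400)). Lower it in.

Call:
{"op": "move_arm", "data": {
  "motion": [
    [0,0,0,-0.001,-0.001,0.006,0.03],
    [0,0,0,-0.001,-0.001,0.012,0.03],
    [0,0,0,-0.001,-0.001,0.018,0.03],
    [0,0,0,-0.001,-0.001,0.023,0.03],
    [0,0,0,-0.001,-0.001,0.023,0.03]
  ]
}}

```text
clock: 38.92
eef_pos: [654.9, -2.2, 56.5]
tcp_rot: [-3.14, 0.002, 1.2]
contact_force: [-0.9, 0.2, -1.6]
opening: 0.422
grasp_force: 30.5
```

Call:
{"op": "move_arm", "data": {
  "motion": [
    [0,0,0,0,0,0.003,0.03],
    [0,0,0,0,0,0.006,0.03],
    [0,0,0,0,0,0.008,0.03],
    [0,0,0,0,0,0.008,0.03]
  ]
}}

```text
clock: 39.42
eef_pos: [655.1, -2.2, 49.0]
tcp_rot: [-3.141, 0.001, 1.2]
contact_force: [-0.0, -0.7, 0.4]
opening: 0.422
grasp_force: 30.5
```

Call:
{"op": "move_arm", "data": {
  "motion": [
    [0,0,0,0,0,0.002,0.03],
    [0,0,0,0,0,0.003,0.03],
    [0,0,0,0,0,0.003,0.03]
  ]
}}

```text
clock: 39.8
eef_pos: [655.2, -2.2, 46.0]
tcp_rot: [-3.141, 0.001, 1.2]
contact_force: [0.7, -0.9, -0.3]
opening: 0.419
grasp_force: 30.5
```

Call:
{"op": "move_arm", "data": {
  "motion": [
    [0,0,0,0,0,0.0005,0.03],
    [0,0,0,0,0,0.0005,0.03]
  ]
}}

```text
clock: 40.05
eef_pos: [655.3, -2.2, 45.7]
tcp_rot: [-3.141, 0.001, 1.2]
contact_force: [0.2, 0.4, -1.1]
opening: 0.419
grasp_force: 30.5
```

Nearly on the well floor, so release and withdraw straight up.

Call:
{"op": "move_arm", "data": {
  "motion": [
    [0,0,0,0,0,0.0003,0.042],
    [0,0,0,0,0,0.0003,0.055],
    [0,0,0,0,0,0,0.065],
    [0,0,0,0,0,0,0.065],
    [0,0,0,0,0,-0.03,0.065],
    [0,0,0,0,0,-0.08,0.065],
    [0,0,0,0,0,-0.14,0.065],
    [0,0,0,0,0,-0.19,0.065]
  ]
}}

```text
clock: 41.05
eef_pos: [655.7, -2.0, 238.1]
tcp_rot: [3.141, 0.001, 1.2]
contact_force: [0.4, 0.3, -0.3]
opening: 0.76
grasp_force: 0.0
```

Call:
{"op": "move_arm", "data": {
  "motion": [
    [0,0,0,-0.03,-0.03,-0.03,0.065],
    [0,0,0,-0.08,-0.08,-0.03,0.065],
    [0,0,0,-0.13,-0.13,-0.03,0.065],
    [0,0,0,-0.18,-0.18,-0.03,0.065],
    [0,0,0,-0.2,-0.2,-0.03,0.065],
    [0,0,0,-0.2,-0.2,-0.03,0.065],
    [0,0,0,-0.2,-0.2,-0.03,0.065]
  ]
}}

```text
clock: 41.92
eef_pos: [397.2, -116.0, 266.6]
tcp_rot: [3.141, 0.001, 1.199]
contact_force: [0.3, 0.2, 0.1]
opening: 0.763
grasp_force: 0.0
```

Run:
```python
from h import *
for n in("side","top"):
  p,d=snap(n,12);C=cloud(n,d)
  for l,x,y,z in(("cap",(620,690),(-50,45),(84,100)),("timer",(390,505),(5,110),(11,25)),("buf",(610,710),(50,150),(99,118)),("block",(600,710),(-50,45),(36,52)),("rail",(500,600),(-80,180),(126,145)),("big",(350,450),(-440,-350),(107,125)),("tube",(290,380),(300,410),(100,125))):
    m=(C[...,0]>x[0])&(C[...,0]<x[1])&(C[...,1]>y[0])&(C[...,1]<y[1])&(C[...,2]>z[0])&(C[...,2]<z[1]);P=C[m]
    if len(P)>4: print(n,l,len(P),"mean",P.mean(0).round(1))
p,d=load("side",12);cv2.imwrite("pics/c9.png",cv2.resize(p[120:300,220:440,::-1],(733,600),interpolation=cv2.INTER_CUBIC))
```

```text
side cap 45 mean [656.9  -7.2  90.6]
side timer 225 mean [451.1  46.1  16.7]
side buf 62 mean [659.   94.8 106.5]
side block 169 mean [654.7 -16.9  42.5]
side rail 150 mean [551.2  39.6 134.1]
side big 173 mean [ 404.6 -408.7  114. ]
side tube 52 mean [343.5 353.3 109.6]
top cap 58 mean [649.9  -1.1  92.1]
top timer 491 mean [444.1  53.7  16.9]
top buf 128 mean [653.1 102.4 107.4]
top block 245 mean [649.3  -2.1  42.6]
top rail 393 mean [546.   52.6 134.4]
top big 174 mean [ 398.7 -401.3  114.6]
top tube 80 mean [337.2 358.2 107.7]
```

View pics/c9.png

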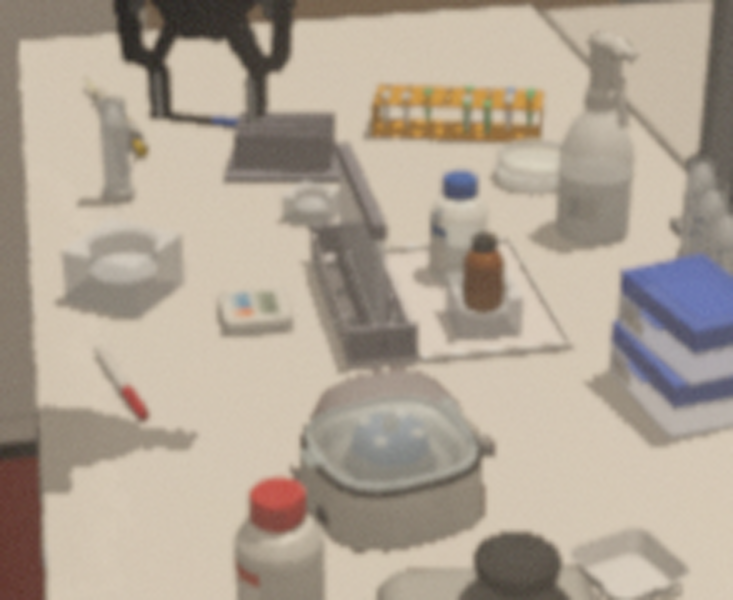

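Everything is in place: the source stands upright in the well at (485,275) with its cap at z about 92. The buffer bottle is at (460,225), the timer at (255,312) and the shield is in the clip. The large bottle and the tube haven't moved.

```bash
python3 -c "
from rig import order; print(order.sign_off())"
```

```text
the job is handed in; nothing more can be done
None
```

The job is done and handed in at about 42 s: shield home in the clip, block, buffer bottle and timer in their places, and the source bottle set in the block's well last.

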